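# Fetch the plain pot from behind the display pieces for painting

## Task

The small unpainted pot at the back of the display stand is wanted for painting: first lift the three tall pieces that hem it in across to the lined tray, then stand the pot upright in the middle of the banding wheel, and only after that put each tall piece back on the stand, upright and on the spot where it stood at the start. Set everything down without dropping it, let nothing fall over, and leave the bowl, the varnish jar and the paint tub alone.

Things in the scene. Friction and masses are not known exactly. Their poses are not given: they have to be found in the camera images.
- vase: tall turned wooden vase, lacquered red with yellow and black bands and a yellow lip; loose, 122 mm high, belly 60 mm across at 44 mm height, a straight round neck 26 mm across from 78 to 108 mm height (hold it here, at about 97 mm), lip 34 mm across; 110 to 225 g. Origin: centre of its underside, z up; it is round, its yaw does not matter. One of the three tall pieces
- gourd: tall dark brown double-gourd bottle with thin pale rings and a pale stem; loose, 120 mm high, belly 60 mm across at 26 mm height, waist 29 mm across at 61 mm, upper bulb 38 mm across with straight sides from 78 to 96 mm height (hold it here, at about 87 mm), stem 12 mm across above 112 mm; 105 to 210 g. Origin: centre of its underside, z up; round. One of the three tall pieces
- mill: tall green pepper mill with white bands and a brass knob; loose, 128 mm high, foot 54 mm across, 44 mm across at 64 to 70 mm height, round head 36 mm across with straight sides from 80 to 106 mm height (hold it here, at about 94 mm), knob 16 mm across on top; 120 to 240 g. Origin: centre of its underside, z up; round. One of the three tall pieces
- pot: small plain unpainted pot of pale wood with a dark mouth; loose, 50 mm high, 58 mm across with straight sides from 20 to 36 mm height, foot 42 mm across; 50 to 100 g. Origin: centre of its underside, z up; round. It starts in the middle of the back of the stand, with the three tall pieces close to it (gaps of about 10 mm) on its left, its right and its front side, in any order
- stand: fixed low display stand: brown board 190 mm deep (x) by 240 wide (y), top 24 mm above the bench; thin brass gallery, top 31 mm above the board, along the back (x = +87) and sides (y = +-112, x from -5 to +87). Origin: centre of its underside, z up, +x to the back. At the start the pot is near x +35, y 0; the tall pieces near x +18, y +-66 and x -35, y 0
- tray: fixed square tray, the side area: 200 by 200 mm outside, pale wood rim 6 mm thick and 16 mm high, blue lining whose top is 8 mm above the bench. Origin: centre of its underside, axes along its sides, z up
- wheel: fixed banding wheel: grey cast foot and a round bare-metal head 156 mm across with fine centring rings; the head's flat top is 62 mm above the bench and turns easily about its vertical axis. Origin: centre of the foot's underside on the bench, on the axis of the head, z up
- bowl: low blue bowl with a white rim and a blue inside, 76 mm across, 42 mm high, loose, to be left alone. Origin: centre of its underside
- varnish: small amber glass jar with a black cap and a paper label, 54 mm across, 62 mm high, loose, to be left alone. Origin: centre of its underside
- paint: yellow paint tub, its yellow lid with an orange disc on top, 56 mm across, 54 mm high, loose, to be left alone. Origin: centre of its underside
Mind the look-alikes: they are no part of the job. Several things have the shape of the gourd; the one meant has the colours described above.

How it is judged (in metres and radians):
On the way, in this order (a step that is already met when the one before it is completed fails the run):
1. the three tall pieces stand upright, released and at rest in the tray while the pot still stands at its place on the stand (x of vase in the frame of tray between -0.085 and 0.085 m and y of vase in the frame of tray between -0.085 and 0.085 m and z of each of vase, gourd, mill in the frame of tray below 0.012 m and angle between each of vase, gourd, mill's own z axis and vertical below 0.1 rad and linear speed of each of vase, gourd, mill below 0.02 m/s and x of gourd in the frame of tray between -0.085 and 0.085 m and y of gourd in the frame of tray between -0.085 and 0.085 m and x of mill in the frame of tray between -0.085 and 0.085 m and y of mill in the frame of tray between -0.085 and 0.085 m and contact force between the fingers and vase below 0.05 N and contact force between the fingers and gourd below 0.05 N and contact force between the fingers and mill below 0.05 N and distance of pot from where it was at the start of the episode below 0.02 m), for 0.2 s.
2. the pot stands upright, released and at rest in the middle of the banding wheel, the three tall pieces still in the tray (horizontal distance between pot and wheel below 0.012 m and z of pot in the frame of wheel between 0.057 and 0.067 m and angle between each of pot, vase, gourd, mill's own z axis and vertical below 0.1 rad and linear speed of each of pot, vase, gourd, mill below 0.02 m/s and contact force between the fingers and pot below 0.05 N and x of vase in the frame of tray between -0.085 and 0.085 m and y of vase in the frame of tray between -0.085 and 0.085 m and z of each of vase, gourd, mill in the frame of tray below 0.012 m and x of gourd in the frame of tray between -0.085 and 0.085 m and y of gourd in the frame of tray between -0.085 and 0.085 m and x of mill in the frame of tray between -0.085 and 0.085 m and y of mill in the frame of tray between -0.085 and 0.085 m), for 0.2 s.
At the end, for the whole second after the job is handed in: the pot stands upright and at rest on the wheel's head, its centre within 12 mm of the wheel's axis; the vase, the gourd and the mill each stand upright and at rest on the stand within 15 mm of where they stood at the start; all released (horizontal distance between pot and wheel below 0.012 m and z of pot in the frame of wheel between 0.057 and 0.067 m and angle between each of pot, vase, gourd, mill's own z axis and vertical below 0.1 rad and linear speed of each of pot, vase, gourd, mill below 0.02 m/s and distance of each of vase, gourd, mill from where it was at the start of the episode below 0.015 m); the robot touches nothing.
It fails at once if a tall piece or the pot tips by more than 0.6 rad (angle between any of vase, gourd, mill, pot's own z axis and vertical above 0.6 rad).
It fails at once if a tall piece or the pot is dropped or thrown (moves faster than 0.6 m/s while the fingers do not touch it) ((contact force between the fingers and vase below 0.05 N and linear speed of vase above 0.6 m/s) or (contact force between the fingers and gourd below 0.05 N and linear speed of gourd above 0.6 m/s) or (contact force between the fingers and mill below 0.05 N and linear speed of mill above 0.6 m/s) or (contact force between the fingers and pot below 0.05 N and linear speed of pot above 0.6 m/s)).
It fails at once if the bowl, the varnish jar or the paint tub is moved by more than 20 mm (distance of any of bowl, varnish, paint from where it was at the start of the episode above 0.02 m).
It also fails if it takes over 144 s, if anything falls off the work surface, if the arm or the gripper's body presses on something with over 40 N, if the wrist force passes 120 N, or if a joint passes its speed limit or range.

## Robot

A 6-joint arm with a two-finger parallel gripper is mounted at the origin on the work surface. World frame = base frame: x ahead of the robot, y to its left, z up, the work surface at z = 0. Lengths are in mm, angles in rad, forces in N, time in s.
With the tool pointing down it reaches from about 250 to 725 mm from the base axis. Payload 4 kg.
Tool frame: the origin (TCP) lies at the very end of the fingers, on their centre line; the grasp point (between the pads) lies 19 mm behind it; z points along the fingers, x is the direction in which the jaws open and shut, and the axes are right-handed (so a half turn about z gives the same grasp; the last joint's range is limited). The gripper opens to 85 mm and grips with 20 to 120 N. Pads are 22 mm wide; open, the fingers measure 114 mm over their backs; the gripper's body (76 mm by 85 mm) begins 54 mm behind the grasp point. The pads swing forward as they close: fully open they stand 13 mm farther back than shut.
Start: joints at [-1.231, 0.241, 0.005, 1.335, 0, 1.571], TCP at [166.647, -471.411, 198.406] pointing down, gripper open.
Joint ranges: [-2.72, 2.72], [-1.05, 1.87], [-1.09, 1.28], [-1.99, 2.15], [-1.42, 1.44], [-3.14, 3.14]. Speed limits (rad/s): [2.79, 2.79, 3.14, 3.14, 3.14, 3.14].

## Interface

Orientations are given as [roll, pitch, yaw] about the fixed x, y, z axes, in that order (R = Rz(yaw) Ry(pitch) Rx(roll)).
In Python, from workcell import sensors, eyes, manip, spotter gives the robot as it stands.
- The arm moves only by the tool jog_arm, never from a script. Its argument "commands" is one flat list of numbers, 7 for each row, row after row: the shift along the tool's x, y, z in m, then the turn, a rotation vector about the tool's x, y, z in rad, then the closure, from -1 (fully open) to 1 (shut). A call has 1 to 12 rows; each row is the pose to reach, as a shift and turn from the pose measured when the call began, along the tool's axes at that moment; what a row does not reach only later rows make up. A row lasts 1/12 s, in which the tool goes at most 41.7 mm and 7.16 degrees, less where a joint would pass 70% of its speed; a pose out of reach is approached as far as the arm can. A call with a gripper value outside its range is refused whole. The fingers move at their own pace and stop on an object; "squeeze" is the grip in N (left out, the last holds). Time passes only in rows, so rows that repeat a pose let the fingers close. It gives the time, the measured TCP pose, the force and the opening at its end, in the units of the state.
- sensors.get_state(): the state, without advancing time (a new reading comes with each control period).
- eyes.snapshot(name): name is "scene" or "top"; returns a dict with "img" (384x512x3 uint8, red, green, blue), "range_z" (384x512 float32, mm along the optical axis (not along the pixel's ray), 0 where there is no reading), "mtx" (3x3 intrinsics, pixels), "rvec" (rotation vector, rad) and "tvec" (3), from world to camera coordinates, as OpenCV has them. Camera axes: x right, y down, z forward; pixel columns grow to the right and rows downward; lengths in mm; the calibration is good to about 2 mm. A picture is of the moment at which its call begins.
- manip.sign_off(): hands the job in, once; it reports no verdict.
Trained networks look in the newest picture that a camera, given by its name, has taken for a name from the list of things; names that differ only in an ending like _2 or _b are one class to them, and where a whole thing is asked for, a point or a joint stands for the part that bears it (a point fixed in the world has none). Each returns a list of dicts, best first, with "p" (0 to 1); they miss things now and then, are a little off and sometimes report something else, mostly with a low value. They report only what shows in the picture. A call takes as long as a camera call. They do not tell look-alikes from the thing itself.
- spotter.regions_of(camera, thing): "mask" (384x512 bool, what is visible of it) and "point" ([column, row] in pixels, amid what is visible of it).
- spotter.pinpoint(camera, thing): "point" ([column, row] in pixels: a listed point, or the origin of a listed thing).
The state is a dict: "time": time; "joints": joint angles; "qvel": joint speeds; "joint_torque": joint torques, N m; "tool_pos": TCP position; "orientation": TCP orientation; "wrist_force": force on the tool from outside, world axes, zero at the start; "torque": the same for the moment, N m; "grip_width": finger opening in mm.
Only numpy, scipy, OpenCV 4.12 (cv2) and the standard library are available. Lean on these libraries where they do the work, as an engineer would, in place of code of your own. Each camera call takes 0.05 s, during which the arm holds its last target. There are 200 camera calls.

## Working session

There is one attempt and no reset: what is moved stays moved. The work goes in short steps, Python scripts to look and compute and a tool call to move; the robot and the scene stay as the last step left them, time stands still between calls to the robot, and variables do not carry over. Pictures are saved under pics/ and viewed, about 12 in all and at most 16, crops included, and the job is handed in when it is done.

Besides the shell and the picture viewer there is one more tool, called after "Call:" as name(argument=value, ...) on one line, values as JSON. jog_arm: Moves the arm, as the interface text tells. Its arguments: {"type":"object","properties":{"commands":{"type":"array","items":{"type":"number"}},"squeeze":{"type":"number"}},"required":["commands"]}

```bash
mkdir -p pics; cat > h.py <<'E'
import numpy as np, cv2, sys
from workcell import sensors, eyes, manip, spotter
def snap(n):
    s=eyes.snapshot(n); s['R']=cv2.Rodrigues(np.array(s['rvec'],float))[0]; s['t']=np.array(s['tvec'],float).ravel(); return s
def save(s,name,crop=None,scale=1.5):
    im=s['img'][...,::-1]
    if crop: c0,r0,c1,r1=crop; im=im[r0:r1,c0:c1]
    cv2.imwrite('pics/'+name,cv2.resize(im,None,fx=scale,fy=scale,interpolation=cv2.INTER_CUBIC))
def cloud(s):
    z=s['range_z'].astype(float); v,u=np.indices(z.shape); K=s['mtx']
    c=np.stack([(u-K[0,2])/K[0,0]*z,(v-K[1,2])/K[1,1]*z,z],-1)
    return (c-s['t'])@s['R']
def onplane(s,uv,h):
    d=np.linalg.inv(s['mtx'])@np.array([*uv,1.]); d=s['R'].T@d; o=-s['R'].T@s['t']
    return o+d*(h-o[2])/d[2]
def proj(s,p):
    return cv2.projectPoints(np.array(p,float).reshape(-1,3),np.array(s['rvec'],float),s['t'],s['mtx'],None)[0].reshape(-1,2)
E
python3 - <<'E'
from h import *
st=sensors.get_state(); print(st['time'],st['tool_pos'],st['orientation'],st['grip_width'])
for n in ('scene','top'):
    s=snap(n); save(s,n+'0.png'); P=cloud(s); print(n,'cam at',(-s['R'].T@s['t']).round())
    for t in 'vase gourd mill pot stand tray wheel bowl varnish paint'.split():
        for r in spotter.regions_of(n,t)[:4]:
            m=r['mask']; q=P[m&(s['range_z']>0)]
            print(t,round(r['p'],2),np.round(r['point']),m.sum(),'med',np.median(q,0).round() if len(q) else None,'z98',np.percentile(q[:,2],98).round() if len(q) else None)
        print('   pin',[(round(r['p'],2),np.round(r['point'])) for r in spotter.pinpoint(n,t)[:4]])
E
```

```text
0.0 [ 166.40226526 -470.73256848  197.49846952] [-3.14159209e+00  2.13060823e-03 -1.23102563e+00] 85.23008183346782
scene cam at [1303. -904. 1058.]
vase 0.81 [254. 188.] 497 med [629. -54.  89.] z98 149.0
   pin [(0.84, array([257., 203.]))]
gourd 0.94 [226. 217.] 506 med [ 609. -172.   54.] z98 119.0
gourd 0.8 [254. 168.] 311 med [567.  15. 106.] z98 145.0
gourd 0.74 [198. 198.] 526 med [ 504. -179.   52.] z98 118.0
gourd 0.68 [244. 147.] 391 med [447. 102.  52.] z98 112.0
   pin [(0.75, array([226., 225.])), (0.73, array([252., 184.])), (0.58, array([223., 177.])), (0.58, array([197., 209.]))]
mill 0.64 [288. 163.] 393 med [632.  83.  95.] z98 151.0
   pin [(0.67, array([284., 178.])), (0.55, array([245., 266.]))]
pot 0.65 [276. 183.] 340 med [646.  16.  69.] z98 78.0
   pin [(0.63, array([275., 192.]))]
stand 0.65 [272. 194.] 2245 med [641. -14.  25.] z98 59.0
stand 0.24 [165. 236.] 2104 med [ 535. -335.   63.] z98 67.0
   pin [(0.69, array([269., 192.])), (0.5, array([287., 180.]))]
tray 0.63 [290. 136.] 1897 med [479. 332.   9.] z98 19.0
   pin [(0.8, array([290., 136.]))]
whee
[... 1184 characters left out ...]
3.] z98 56.0
stand 0.3 [334. 141.] 345 med [ 738. -236.   59.] z98 66.0
   pin [(0.85, array([244., 191.]))]
tray 0.62 [140. 236.] 4753 med [477. 334.   7.] z98 17.0
   pin [(0.9, array([140., 234.]))]
wheel 0.75 [366. 212.] 2423 med [ 526. -324.   61.] z98 67.0
wheel 0.57 [246. 194.] 3968 med [590.  25.  23.] z98 56.0
wheel 0.37 [243. 176.] 331 med [637.  29.  73.] z98 80.0
   pin [(0.58, array([366., 210.]))]
bowl 0.67 [162. 145.] 547 med [744. 261.  41.] z98 47.0
   pin [(0.71, array([162., 144.]))]
varnish 0.79 [334. 142.] 289 med [ 735. -235.   60.] z98 66.0
   pin [(0.67, array([332., 141.]))]
paint 0.71 [253. 124.] 347 med [798.  -5.  53.] z98 60.0
   pin [(0.54, array([253., 126.]))]
```

View pics/scene0.png

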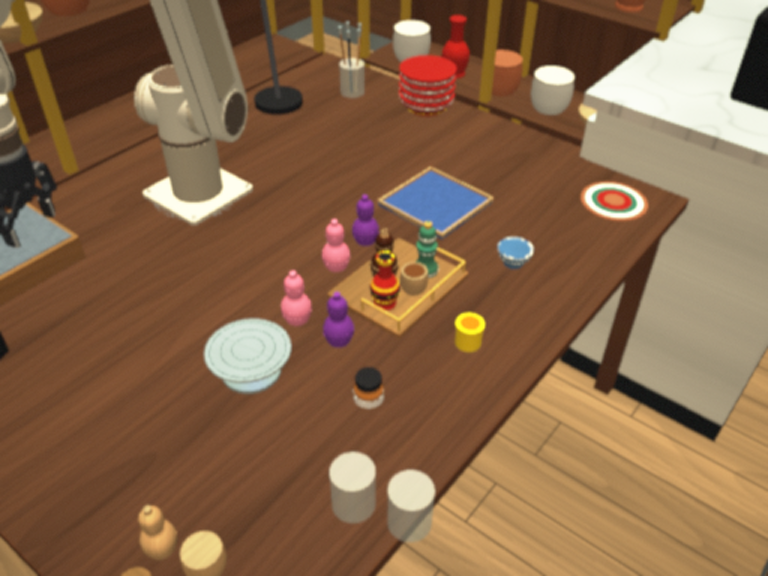

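View pics/top0.png

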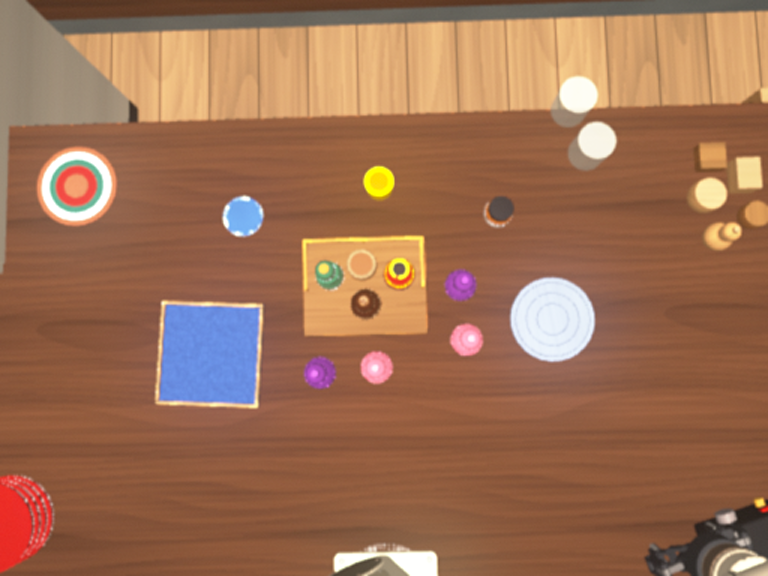

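The scene camera sees a red/yellow vase (256,186), a brown gourd-shaped bottle (254,165), a green mill (285,165) and the pot between them (276,184). Five things have the gourd's shape. In the top view they are brown (243,201), purple (307,190), purple (213,248), pink (311,226) and pink (251,245). Only the brown one, on the stand in front of the pot, fits "dark brown, pale rings, pale stem". I'll confirm that in a crop and measure positions.

```bash
cat >> h.py <<'E'
from scipy.optimize import least_squares
def circ(P,r,c0,z0,z1,tol=9,n=3):
    c=np.array(c0,float)
    for k in range(n):
        d=np.hypot(*(P[:,:2]-c).T); m=(P[:,2]>z0)&(P[:,2]<z1)&(d<r+(15 if k==0 else tol))&(d>r*0.5)
        q=P[m]
        if len(q)<6: return c,len(q),np.nan
        c=least_squares(lambda c:np.hypot(*(q[:,:2]-c).T)-r,c,loss='soft_l1',f_scale=2).x
    return c,len(q),np.median(abs(np.hypot(*(q[:,:2]-c).T)-r))
E
python3 - <<'E'
from h import *
S={n:snap(n) for n in('scene','top')}
save(S['scene'],'crop1.png',(190,130,330,240),5)
C={n:cloud(s).reshape(-1,3) for n,s in S.items()}
C={n:c[np.isfinite(c).all(1)&(S[n]['range_z'].ravel()>0)] for n,c in C.items()}
for nm,r,c0,z0,z1 in [('vase',13,(622,-46),102,132),('vasebelly',30,(622,-46),62,74),('gourd',19,(565,20),100,122),('gourdbelly',30,(565,20),44,56),('mill',18,(625,88),104,130),('mill',22,(625,88),86,96),('pot',29,(640,24),44,62)]:
    for n in C: print(nm,n,[np.round(x,1) for x in circ(C[n],r,c0,z0,z1)])
for nm,c0,r,lo,hi in [('vase',(622,-46),19,140,152),('gourd',(565,20),8,135,150),('mill',(625,88),10,146,158),('pot',(640,24),29,68,80),('wheel',(530,-327),82,57,70)]:
    for n in C:
        P=C[n];m=(np.hypot(*(P[:,:2]-c0).T)<r+10)&(P[:,2]>lo)&(P[:,2]<hi);q=P[m]
        if len(q)>3:
            (c,rr)=cv2.minEnclosingCircle(q[:,:2].astype(np.float32)); print(nm,n,'top cen',np.round(c,1),round(rr,1),q.mean(0).round(1),len(q))
# rects
for nm,c0,w,lo,hi in [('stand',(600,23),150,18,30),('gallery',(600,23),150,48,62),('tray',(478,333),120,12,22),('traylin',(478,333),120,4,11)]:
    for n in C:
        P=C[n];m=(abs(P[:,:2]-c0)<w).all(1)&(P[:,2]>lo)&(P[:,2]<hi);q=P[m]
        print(nm,n,len(q),cv2.minAreaRect(q[:,:2].astype(np.float32)) if len(q)>5 else '')
E
```

```text
vase scene [array([617.2, -42.3]), np.int64(72), np.float64(1.3)]
vase top [array([622., -46.]), np.int64(0), np.float64(nan)]
vasebelly scene [array([617.7, -41.6]), np.int64(60), np.float64(1.3)]
vasebelly top [array([620.4, -40. ]), np.int64(47), np.float64(1.0)]
gourd scene [array([563.1,  24.4]), np.int64(66), np.float64(1.1)]
gourd top [array([565.7,  25.5]), np.int64(30), np.float64(0.6)]
gourdbelly scene [array([561.5,  25.5]), np.int64(23), np.float64(0.7)]
gourdbelly top [array([566.4,  25.4]), np.int64(9), np.float64(0.7)]
mill scene [array([620.9,  93.2]), np.int64(76), np.float64(1.1)]
mill top [array([624. ,  94.9]), np.int64(42), np.float64(0.9)]
mill scene [array([620.3,  93.6]), np.int64(49), np.float64(1.9)]
mill top [array([625.8,  96.2]), np.int64(40), np.float64(1.5)]
pot scene [array([636.5,  29.9]), np.int64(88), np.float64(1.3)]
pot top [array([640.3,  30.8]), np.int64(24), np.float64(0.5)]
vase scene top cen [619.7 -41.3] 19.5 [619.7 -44.3 146.7] 91
vase top top cen [620.  -40.4] 17.2 [619.6 -40.1 145.4] 126
gourd scene top cen [566.3  22.7] 8.4 [565.9  21.8 
[... 697 characters left out ...]
08 ((571.6004638671875, 25.109352111816406), (243.44337463378906, 233.0233917236328), 0.20416992902755737)
gallery top 397 ((571.8870849609375, 27.878890991210938), (242.47940063476562, 229.7312774658203), 0.006688459310680628)
tray scene 440 ((476.8415832519531, 331.28460693359375), (208.06863403320312, 205.2810821533203), 87.5396499633789)
tray top 632 ((478.8775634765625, 333.31292724609375), (201.5807647705078, 199.6179962158203), 86.57772827148438)
traylin scene 1286 ((478.2749328613281, 332.65899658203125), (239.0441436767578, 239.89027404785156), 0.29095640778541565)
traylin top 3259 ((478.2867126464844, 332.7259521484375), (237.87147521972656, 239.87319946289062), 0.7928675413131714)
```

View pics/crop1.png

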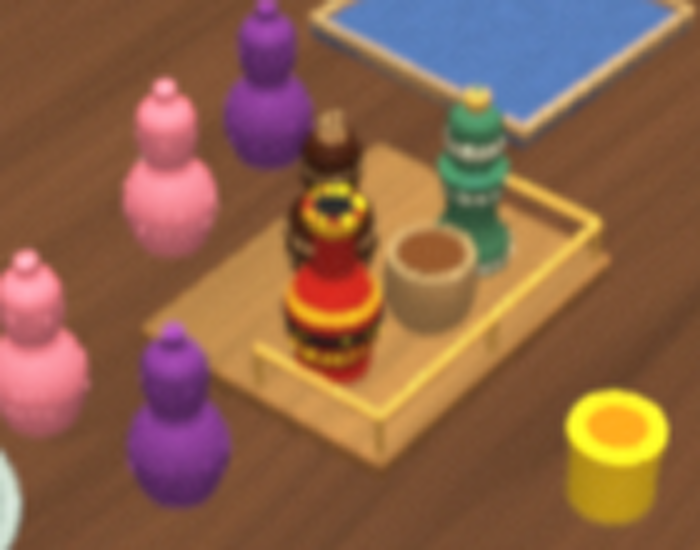

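The crop confirms it: the brown double-gourd with pale rings and stem, at scene (254,165), is the gourd. The vase is on the right and the mill on the left. Measured (mm): gourd (565,24.5), mill (623,94), vase (619,-41), pot (638.5,30), wheel (527,-325), tray (478.5,333). These match the sizes and layout given. Next I move above the gourd.

Call:
jog_arm(commands=[-0.03,-0.045,-0.02,0,0,-0.12,-1,-0.06,-0.09,-0.04,0,0,-0.24,-1,-0.085,-0.13,-0.04,0,0,-0.36,-1,-0.11,-0.175,-0.04,0,0,-0.48,-1,-0.13,-0.21,-0.04,0,0,-0.6,-1,-0.155,-0.25,-0.04,0,0,-0.72,-1,-0.18,-0.29,-0.04,0,0,-0.84,-1,-0.2,-0.325,-0.04,0,0,-0.96,-1,-0.22,-0.36,-0.04,0,0,-1.08,-1,-0.24,-0.39,-0.04,0,0,-1.2,-1,-0.265,-0.43,-0.04,0,0,-1.231,-1,-0.285,-0.46,-0.04,0,0,-1.231,-1])

```text
time: 3.2
tool_pos: [477.5, -84.5, 238.6]
orientation: [3.141, -0.001, 0.001]
wrist_force: [0.5, -0.7, 0.2]
grip_width: 85.2
```

```bash
cat >> h.py <<'E'
from scipy.spatial.transform import Rotation as Ro
def go(*targets,yaw=0.):
    st=sensors.get_state(); R=Ro.from_euler('xyz',st['orientation']); p=np.array(st['tool_pos'])
    print('t',round(st['time'],2),'pos',p.round(1),'rpy',np.round(st['orientation'],3),'F',np.round(st['wrist_force'],1),'w',round(st['grip_width'],1),'q',np.round(st['joints'],2))
    rv=(R.inv()*Ro.from_euler('xyz',[np.pi,0,yaw])).as_rotvec()
    for t in targets: print(t,'->',(R.inv().apply(np.array(t)-p)/1000).round(4),rv.round(4))
E
python3 -c "
from h import *
go((565,24.5,235),(565,24.5,88))"
```

```text
t 3.2 pos [477.5 -84.5 238.6] rpy [ 3.141e+00 -1.000e-03  1.000e-03] F [ 0.5 -0.7  0.2] w 85.2 q [-0.18  0.2   0.05  1.43 -0.    1.39]
(565, 24.5, 235) -> [ 0.0876 -0.1089  0.0036] [ 0.0003 -0.0007  0.0015]
(565, 24.5, 88) -> [ 0.0875 -0.1089  0.1506] [ 0.0003 -0.0007  0.0015]
```

Call:
jog_arm(commands=[0.03,-0.036,0,0,0,0,-1,0.06,-0.072,0,0,0,0,-1,0.0875,-0.109,0,0,0,0,-1,0.0875,-0.109,0.03,0,0,0,-1,0.0875,-0.109,0.06,0,0,0,-1,0.0875,-0.109,0.09,0,0,0,-1,0.0875,-0.109,0.115,0,0,0,-1,0.0875,-0.109,0.135,0,0,0,-1,0.0875,-0.109,0.15,0,0,0,-1,0.0875,-0.109,0.15,0,0,0,-1,0.0875,-0.109,0.15,0,0,0,-1])

```text
time: 4.12
tool_pos: [564.3, 24.5, 88.0]
orientation: [3.141, 0.001, 0.001]
wrist_force: [0.3, -0.3, 0.5]
grip_width: 85.2
```

```bash
python3 -c "
from h import *
go((565,24.5,88))
s=snap('scene'); save(s,'g1.png',(190,110,330,220),5)"
```

```text
t 4.12 pos [564.3  24.5  88. ] rpy [3.141e+00 1.000e-03 1.000e-03] F [ 0.3 -0.3  0.5] w 85.2 q [ 0.04  0.44 -0.01  1.13 -0.    1.61]
(565, 24.5, 88) -> [ 0.0007  0.     -0.    ] [0.0004 0.0015 0.0015]
```

View pics/g1.png

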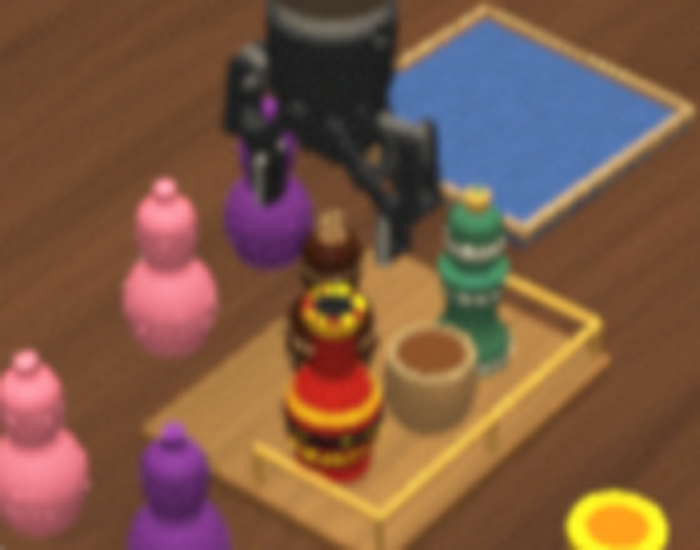

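```bash
python3 -c "
from h import *
s=snap('scene')
f=lambda p:((proj(s,p)-[190,110])*5).round()
print(f([[564,24.5,101],[607,24.5,101],[522,24.5,101],[565,24.5,144],[614,24.5,101],[515,24.5,101]]))
P=cloud(s).reshape(-1,3)
m=(abs(P[:,1]-24)<16)&(abs(P[:,0]-565)<65)&(P[:,2]>85)
for lo in range(85,150,5):
    q=P[m&(P[:,2]>lo)&(P[:,2]<lo+5)]; print(lo,len(q),q[:,0].round()[:14],q[:,1].round()[:5])
"
```

```text
[[331. 270.]
 [386. 298.]
 [279. 243.]
 [333. 215.]
 [396. 303.]
 [270. 239.]]
85 0 [] []
90 0 [] []
95 2 [550. 581.] [11. 22.]
100 3 [578. 554. 581.] [35. 11. 26.]
105 11 [578. 560. 578. 580. 580. 583. 573. 579. 580. 581. 582.] [35.  9. 16. 18. 23.]
110 10 [579. 577. 582. 567. 576. 580. 581. 582. 576. 578.] [34. 21. 25.  9. 13.]
115 8 [579. 552. 577. 583. 572. 577. 583. 581.] [34.  9. 17. 28.  9.]
120 21 [547. 550. 578. 578. 552. 557. 559. 570. 579. 579. 560. 573. 573. 576.] [15. 11. 29. 35.  9.]
125 24 [551. 571. 571. 573. 556. 557. 560. 574. 576. 579. 560. 563. 570. 575.] [25. 34. 34. 36. 10.]
130 19 [566. 568. 553. 567. 568. 569. 553. 556. 558. 564. 566. 567. 564. 570.] [30. 32. 18. 24. 27.]
135 15 [519. 522. 567. 560. 560. 563. 565. 568. 572. 574. 577. 570. 607. 613.] [34. 17. 28. 19. 14.]
140 28 [520. 515. 519. 520. 522. 521. 518. 520. 522. 520. 521. 558. 561. 559.] [34. 26. 25. 20. 22.]
145 22 [517. 520. 518. 521. 511. 522. 516. 519. 523. 565. 563. 568. 570. 617.] [28. 34. 26. 28. 15.]
```

```bash
python3 -c "
from h import *
go((565,24.5,88))
for n in('scene','top'):
    s=snap(n)
    save(s,'g2_%s.png'%n,(190,110,330,220) if n=='scene' else (190,140,310,260),5)
    P=cloud(s).reshape(-1,3)
    for x0 in (518,611):
        m=(abs(P[:,1]-24)<16)&(abs(P[:,0]-x0)<16)&(P[:,2]>60)&(P[:,2]<300)
        print(n,x0,np.sort(P[m][:,2]).round()[:12],P[m][:,:2].mean(0))
a=cv2.imread('pics/g2_scene.png');b=cv2.resize(cv2.imread('pics/g2_top.png'),(360,360))
cv2.imwrite('pics/g2.png',np.hstack([cv2.resize(a,(436,343)),b[:343]]))
"
```

```text
t 4.22 pos [566.1  24.6  90. ] rpy [ 3.141e+00 -3.000e-03  1.000e-03] F [-0.1 -0.   0.1] w 85.4 q [ 0.04  0.44 -0.01  1.13 -0.    1.61]
(565, 24.5, 88) -> [-0.0011  0.0001  0.002 ] [ 0.0002 -0.0029  0.0014]
scene 518 [136. 137. 138. 140. 140. 140. 141. 141. 144. 144. 144. 145.] [514.3866796  19.0261373]
scene 611 [65. 67. 67. 70. 72. 72. 73. 73. 73. 74. 74. 74.] [608.22927555  19.91468986]
top 518 [] [nan nan]
top 611 [] [nan nan]<string>:10: RuntimeWarning: Mean of empty slice.
  ret = um.true_divide(
```

View pics/g2.png

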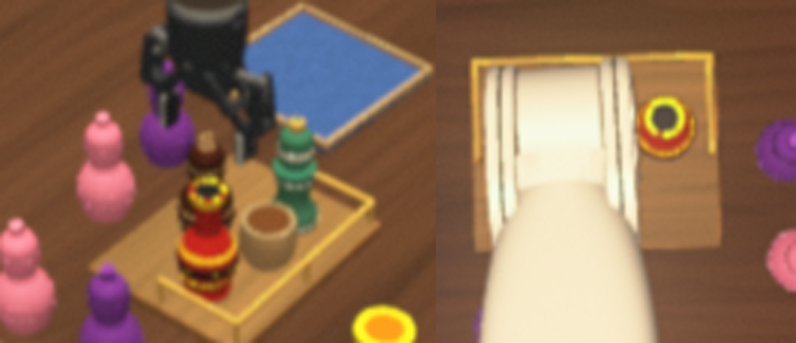

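The image and the depth both put the open fingertips near z≈135, but a TCP of 88 implies about 101. I'll go 18 mm lower, which is safe under either reading, and measure again.

Call:
jog_arm(commands=[0,0,0.009,0,0,0,-1,0,0,0.018,0,0,0,-1,0,0,0.018,0,0,0,-1])

```text
time: 4.57
tool_pos: [565.2, 24.5, 70.6]
orientation: [3.141, -0.001, 0.001]
wrist_force: [-0.3, 0.6, 0.2]
grip_width: 85.7
```

```bash
python3 -c "
from h import *
go((565,24.5,88))
s=snap('scene'); save(s,'g3.png',(215,110,285,180),8)
P=cloud(s).reshape(-1,3)
for x0 in (518,611):
        m=(abs(P[:,1]-24)<16)&(abs(P[:,0]-x0)<16)&(P[:,2]>85)&(P[:,2]<300)
        print(x0,np.sort(P[m][:,2]).round()[:12],P[m][:,:2].mean(0))
print(((proj(s,[[564,24.5,101],[607,24.5,101],[522,24.5,101]])-[215,110])*8).round())
"
```

```text
t 4.57 pos [565.2  24.5  70.6] rpy [ 3.141e+00 -1.000e-03  1.000e-03] F [-0.3  0.6  0.2] w 85.7 q [ 0.04  0.45 -0.03  1.08 -0.    1.61]
(565, 24.5, 88) -> [-0.0001  0.     -0.0174] [ 0.0003 -0.0013  0.0013]
518 [116. 117. 117. 118. 120. 121. 122. 123. 123. 123. 125. 125.] [514.89272128  18.63078053]
611 [116. 118. 122. 124. 125. 125. 126. 127. 127. 128. 128. 128.] [606.67669455  19.22256128]
[[330. 432.]
 [418. 477.]
 [246. 389.]]
```

View pics/g3.png

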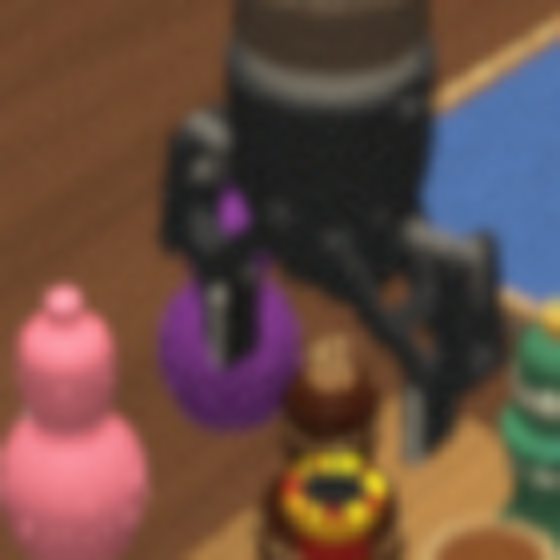

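The tips really are about 30 mm higher than the stated TCP implies, while x and y agree. The tips now measure about z 113. I'll go by the measured tip height: down another 13 mm, then close gently.

Call:
jog_arm(commands=[0,0,0.007,0,0,0,-1,0,0,0.013,0,0,0,-1,0,0,0.013,0,0,0,-0.3,0,0,0.013,0,0,0,0.1,0,0,0.013,0,0,0,0.4,0,0,0.013,0,0,0,0.7,0,0,0.013,0,0,0,1,0,0,0.013,0,0,0,1,0,0,0.013,0,0,0,1,0,0,0.013,0,0,0,1], squeeze=30)

```text
time: 5.45
tool_pos: [565.7, 24.5, 58.5]
orientation: [3.141, -0.002, 0.001]
wrist_force: [0.5, -1.4, 1.6]
grip_width: 36.5
```

```bash
python3 -c "
from h import *
go((565,24.5,88))
s=snap('scene'); save(s,'g4.png',(215,110,285,180),8)
"
```

```text
t 5.45 pos [565.7  24.5  58.5] rpy [ 3.141e+00 -2.000e-03  1.000e-03] F [ 0.5 -1.4  1.6] w 36.5 q [ 0.04  0.46 -0.05  1.05 -0.    1.61]
(565, 24.5, 88) -> [-0.0006  0.     -0.0295] [ 0.0002 -0.0023  0.0013]
```

View pics/g4.png

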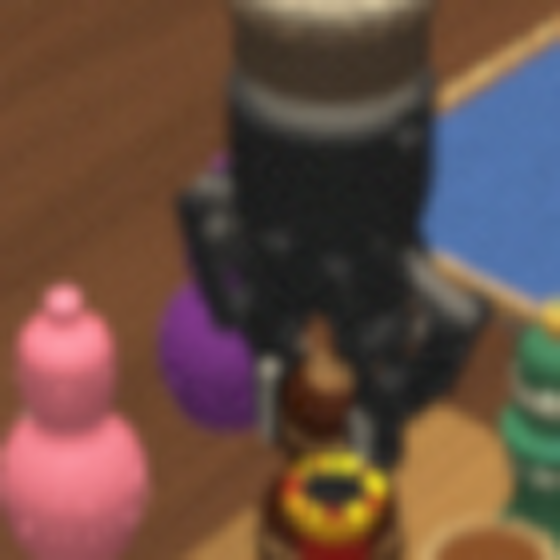

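The gourd is gripped at its bulb, at a width of 36.5 mm against the nominal 38. Its grasp reads z 58.5. Lifting.

Call:
jog_arm(commands=[0,0,-0.004,0,0,0,1,0,0,-0.012,0,0,0,1,0,0,-0.022,0,0,0,1,0,0,-0.034,0,0,0,1,0,0,-0.048,0,0,0,1,0,0,-0.062,0,0,0,1,0,0,-0.077,0,0,0,1,0,0,-0.092,0,0,0,1,0,0,-0.107,0,0,0,1,0,0,-0.118,0,0,0,1,0,0,-0.125,0,0,0,1,0,0,-0.125,0,0,0,1], squeeze=45)

```text
time: 6.5
tool_pos: [566.5, 24.6, 186.0]
orientation: [3.142, -0.006, 0.001]
wrist_force: [0.5, -0.6, -0.8]
grip_width: 36.0
```

Call:
jog_arm(commands=[-0.003,-0.008,0,0,0,0,1,-0.011,-0.024,0,0,0,0,1,-0.022,-0.05,0,0,0,0,1,-0.036,-0.08,0,0,0,0,1,-0.05,-0.112,0,0,0,0,1,-0.064,-0.144,0,0,0,0,1,-0.078,-0.176,0,0,0,0,1,-0.092,-0.208,0,0,0,0,1,-0.106,-0.24,0,0,0,0,1,-0.119,-0.27,0,0,0,0,1,-0.13,-0.293,0,0,0,0,1,-0.137,-0.308,0,0,0,0,1])

```text
time: 7.5
tool_pos: [426.5, 334.9, 184.0]
orientation: [3.141, -0.004, 0.005]
wrist_force: [0.3, -1.2, -1.2]
grip_width: 36.1
```

```bash
python3 -c "
from h import *
go((428,333,55),(428,333,42.5))
s=snap('scene'); save(s,'g5.png',(200,60,330,190),5)
"
```

```text
t 7.5 pos [426.5 334.9 184. ] rpy [ 3.141 -0.004  0.005] F [ 0.3 -1.2 -1.2] w 36.1 q [ 0.67  0.33  0.09  1.33 -0.    2.23]
(428, 333, 55) -> [0.001  0.0018 0.129 ] [ 0.0004 -0.0042  0.0045]
(428, 333, 42.5) -> [0.0009 0.0018 0.1415] [ 0.0004 -0.0042  0.0045]
```

View pics/g5.png

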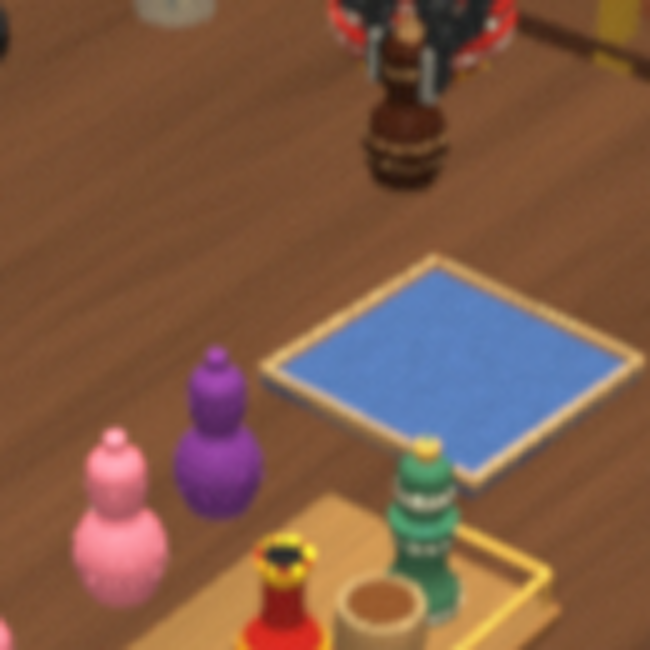

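```bash
python3 -c "
from h import *
s=snap('scene')
print(((proj(s,[[427,335,150],[427,335,270],[427,335,180]])-[200,60])*5).round())
P=cloud(s).reshape(-1,3)
m=(np.hypot(P[:,0]-427,P[:,1]-335)<45)&(P[:,2]>100)&(P[:,2]<205);print(np.percentile(P[m],[2,50,98],axis=0).round(1))
print(circ(P,30,(427,335),165,190))
"
```

```text
[[407. 172.]
 [414.  15.]
 [408. 134.]]
[[404.4 303.5 150.6]
 [437.6 317.  184.5]
 [453.1 347.1 204.2]]
(array([422.2863738 , 336.53846806]), 111, np.float64(1.7248476548995342))
```

Call:
jog_arm(commands=[0.001,0.002,0.02,0,0,0,1,0.001,0.002,0.045,0,0,0,1,0.001,0.002,0.07,0,0,0,1,0.001,0.002,0.09,0,0,0,1,0.001,0.002,0.108,0,0,0,1,0.001,0.002,0.12,0,0,0,1,0.001,0.002,0.128,0,0,0,1,0.001,0.002,0.132,0,0,0,1,0.001,0.002,0.134,0,0,0,1,0.001,0.002,0.136,0,0,0,1,0.001,0.002,0.137,0,0,0,1,0.001,0.002,0.138,0,0,0,1])

```text
time: 8.6
tool_pos: [428.9, 333.1, 46.7]
orientation: [-3.141, -0.006, 0.006]
wrist_force: [-0.7, -0.3, -2.1]
grip_width: 36.1
```

Call:
jog_arm(commands=[0,0,0.001,0,0,0,1,0,0,0.001,0,0,0,1])

```text
time: 8.77
tool_pos: [429.2, 333.4, 46.1]
orientation: [-3.14, -0.006, 0.006]
wrist_force: [-0.2, -0.1, -1.0]
grip_width: 36.3
```

```bash
python3 -c "
from h import *
for i in range(2):
    go((428,333,42.5))
    s=snap('scene')
P=cloud(s).reshape(-1,3)
m=(np.hypot(P[:,0]-427,P[:,1]-335)<45)&(P[:,2]>5);print(np.percentile(P[m],[2,50,98],axis=0).round(1))
print(circ(P,30,(427,333),28,42))
"
```

```text
t 8.77 pos [429.2 333.4  46.1] rpy [-3.14  -0.006  0.006] F [-0.2 -0.1 -1. ] w 36.3 q [ 0.66  0.43 -0.14  1.   -0.    2.23]
(428, 333, 42.5) -> [-0.0012  0.0004  0.0036] [-0.0011 -0.0064  0.0062]
t 8.82 pos [429.1 333.4  46.1] rpy [-3.141 -0.006  0.006] F [ 0.2  0.1 -0.9] w 36.2 q [ 0.66  0.43 -0.14  1.   -0.    2.23]
(428, 333, 42.5) -> [-0.0011  0.0003  0.0036] [-0.001  -0.0062  0.0062]
[[395.3 292.3   7.5]
 [444.2 313.1 244.4]
 [466.8 348.4 443.3]]
(array([425.66929875, 334.22559668]), 46, np.float64(1.705310803477186))
```

Call:
jog_arm(commands=[0,0,0.001,0,0,0,1,0,0,0.002,0,0,0,1,0,0,0.003,0,0,0,1,0,0,0.0035,0,0,0,1,0,0,0.0035,0,0,0,1])

```text
time: 9.28
tool_pos: [429.0, 333.4, 42.6]
orientation: [-3.141, -0.006, 0.006]
wrist_force: [0.5, 0.1, -0.8]
grip_width: 36.1
```

Call:
jog_arm(commands=[0,0,0.0005,0,0,0,1,0,0,0.001,0,0,0,1,0,0,0.001,0,0,0,1])

```text
time: 9.53
tool_pos: [429.2, 333.6, 42.5]
orientation: [-3.14, -0.007, 0.006]
wrist_force: [-1.3, -1.6, 5.1]
grip_width: 36.4
```

Contact: Fz rose from about -1 to +5 N. Opening and rising.

Call:
jog_arm(commands=[0,0,0,0,0,0,0.1,0,0,0,0,0,0,0,0,0,0,0,0,0,-0.2,0,0,0,0,0,0,-0.5,0,0,0,0,0,0,-1,0,0,0,0,0,0,-1,0,0,-0.02,0,0,0,-1,0,0,-0.06,0,0,0,-1,0,0,-0.1,0,0,0,-1,0,0,-0.135,0,0,0,-1,0,0,-0.17,0,0,0,-1,0,0,-0.17,0,0,0,-1])

```text
time: 10.53
tool_pos: [431.4, 335.9, 220.7]
orientation: [-3.131, -0.018, 0.006]
wrist_force: [0.9, 0.7, 1.1]
grip_width: 85.5
```

```bash
python3 -c "
from h import *
s=snap('scene')
P=cloud(s).reshape(-1,3)
print(circ(P,30,(427,333),28,42),circ(P,19,(427,333),87,103))
go((622.5,94,220),(622.5,94,66))
"
```

```text
(array([425.58092702, 333.17848012]), 49, np.float64(1.8375144616091212)) (array([426.21350576, 333.63663073]), 45, np.float64(1.6529183230834903))
t 10.58 pos [430.4 335.1 217.3] rpy [-3.134 -0.014  0.006] F [ 0.6 -0.1 -0.1] w 85.1 q [ 0.66  0.31  0.15  1.39 -0.    2.23]
(622.5, 94, 220) -> [ 0.1906  0.2423 -0.0018] [-0.0076 -0.0143  0.0063]
(622.5, 94, 66) -> [0.1884 0.2435 0.1522] [-0.0076 -0.0143  0.0063]
```

Call:
jog_arm(commands=[0.024,0.03,0,-0.0076,-0.0143,0.006,-1,0.048,0.06,0,-0.0076,-0.0143,0.006,-1,0.072,0.091,0,-0.0076,-0.0143,0.006,-1,0.096,0.122,0,-0.0076,-0.0143,0.006,-1,0.12,0.153,0,-0.0076,-0.0143,0.006,-1,0.144,0.184,0,-0.0076,-0.0143,0.006,-1,0.168,0.214,0,-0.0076,-0.0143,0.006,-1,0.19,0.242,0,-0.0076,-0.0143,0.006,-1,0.1905,0.242,0,-0.0076,-0.0143,0.006,-1,0.1905,0.242,0,-0.0076,-0.0143,0.006,-1])

```text
time: 11.42
tool_pos: [622.6, 92.2, 215.6]
orientation: [3.141, 0.004, -0.003]
wrist_force: [0.1, 0.9, -0.3]
grip_width: 85.4
```

```bash
python3 -c "
from h import *
go((622.5,94,65))
"
```

```text
t 11.42 pos [622.6  92.2 215.6] rpy [ 3.141e+00  4.000e-03 -3.000e-03] F [ 0.1  0.9 -0.3] w 85.4 q [0.15 0.51 0.44 1.51 0.   1.72]
(622.5, 94, 65) -> [ 0.0005 -0.0018  0.1506] [ 0.0003  0.0037 -0.0035]
```

Call:
jog_arm(commands=[0.0005,-0.0018,0.03,0,0.0037,-0.0035,-1,0.0005,-0.0018,0.06,0,0.0037,-0.0035,-1,0.0005,-0.0018,0.09,0,0.0037,-0.0035,-1,0.0005,-0.0018,0.115,0,0.0037,-0.0035,-1,0.0005,-0.0018,0.135,0,0.0037,-0.0035,-1,0.0005,-0.0018,0.146,0,0.0037,-0.0035,-1,0.0005,-0.0018,0.1505,0,0.0037,-0.0035,-1,0.0005,-0.0018,0.1505,0,0.0037,-0.0035,-1,0.0005,-0.0018,0.1505,0,0.0037,-0.0035,-1])

```text
time: 12.17
tool_pos: [623.1, 94.6, 66.1]
orientation: [-3.142, -0.002, 0.001]
wrist_force: [0.1, -0.1, 0.2]
grip_width: 85.6
```

```bash
python3 -c "
from h import *
s=snap('scene'); save(s,'m1.png',(240,90,330,180),6)
go((622.5,94,65))
P=cloud(s).reshape(-1,3)
for x0 in (576,669):
        m=(abs(P[:,1]-94)<16)&(abs(P[:,0]-x0)<14)&(P[:,2]>90)&(P[:,2]<300)
        print(x0,np.sort(P[m][:,2]).round()[:12],P[m][:,:2].mean(0))
"
```

```text
t 12.22 pos [623.6  94.5  66.7] rpy [-3.141e+00 -3.000e-03  1.000e-03] F [ 0.3  0.7 -0.1] w 85.3 q [ 0.15  0.57  0.16  1.15 -0.    1.72]
(622.5, 94, 65) -> [-0.0011  0.0005  0.0017] [-0.0002 -0.0028  0.0005]
576 [114. 116. 117. 117. 118. 118. 118. 119. 119. 119. 120. 120.] [572.99159812  88.20364928]
669 [113. 117. 118. 121. 122. 122. 122. 123. 125. 125. 126. 126.] [665.30520886  89.45258314]
```

View pics/m1.png

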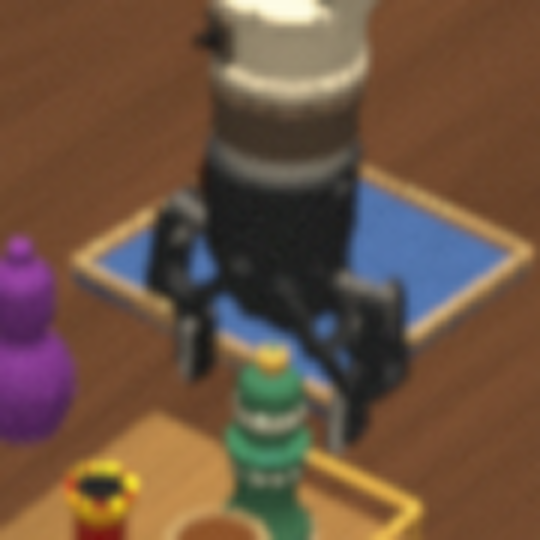

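The jaws straddle the mill evenly, with open tips at z≈113. I'll go 4 mm lower and close.

Call:
jog_arm(commands=[-0.001,0,0.002,0,0,0,-1,-0.001,0,0.004,0,0,0,-1,-0.001,0,0.004,0,0,0,-0.3,-0.001,0,0.004,0,0,0,0.1,-0.001,0,0.004,0,0,0,0.4,-0.001,0,0.004,0,0,0,0.7,-0.001,0,0.004,0,0,0,1,-0.001,0,0.004,0,0,0,1,-0.001,0,0.004,0,0,0,1,-0.001,0,0.004,0,0,0,1], squeeze=45)

```text
time: 13.05
tool_pos: [623.0, 94.5, 63.1]
orientation: [-3.141, -0.004, 0.0]
wrist_force: [0.8, -0.0, 2.3]
grip_width: 34.5
```

Call:
jog_arm(commands=[0,0,-0.004,0,0,0,1,0,0,-0.012,0,0,0,1,0,0,-0.022,0,0,0,1,0,0,-0.034,0,0,0,1,0,0,-0.048,0,0,0,1,0,0,-0.062,0,0,0,1,0,0,-0.077,0,0,0,1,0,0,-0.092,0,0,0,1,0,0,-0.107,0,0,0,1,0,0,-0.118,0,0,0,1,0,0,-0.125,0,0,0,1,0,0,-0.125,0,0,0,1])

```text
time: 14.05
tool_pos: [623.6, 94.7, 190.7]
orientation: [-3.141, -0.008, 0.001]
wrist_force: [0.6, 0.4, -2.5]
grip_width: 34.9
```

```bash
python3 -c "
from h import *
go((528,388,190),(528,388,50))
s=snap('scene')
P=cloud(s).reshape(-1,3)
m=(np.hypot(P[:,0]-623,P[:,1]-94)<35)&(P[:,2]>100)&(P[:,2]<200);print(np.percentile(P[m],[0.5,50,98],axis=0).round(1))
"
```

```text
t 14.05 pos [623.6  94.7 190.7] rpy [-3.141e+00 -8.000e-03  1.000e-03] F [ 0.6  0.4 -2.5] w 34.9 q [ 0.15  0.5   0.37  1.43 -0.    1.72]
(528, 388, 190) -> [-9.550e-02 -2.933e-01  2.000e-04] [-0.0009 -0.0077  0.0005]
(528, 388, 50) -> [-0.0966 -0.2932  0.1402] [-0.0009 -0.0077  0.0005]
[[600.5  64.6 152.5]
 [633.7  78.  170.6]
 [648.7 104.  198.4]]
```

Call:
jog_arm(commands=[-0.002,-0.007,0,0,0,0,1,-0.008,-0.023,0,0,0,0,1,-0.016,-0.048,0,0,0,0,1,-0.025,-0.076,0,0,0,0,1,-0.035,-0.107,0,0,0,0,1,-0.045,-0.138,0,0,0,0,1,-0.055,-0.169,0,0,0,0,1,-0.065,-0.199,0,0,0,0,1,-0.075,-0.23,0,0,0,0,1,-0.084,-0.257,0,0,0,0,1,-0.091,-0.28,0,0,0,0,1,-0.0955,-0.293,0,0,0,0,1])

```text
time: 15.1
tool_pos: [525.1, 390.5, 187.3]
orientation: [-3.141, -0.003, 0.004]
wrist_force: [-1.0, -0.4, -2.1]
grip_width: 34.7
```

Call:
jog_arm(commands=[0,0,0.01,0,0,0,1,0,0,0.03,0,0,0,1,0,0,0.055,0,0,0,1,0,0,0.08,0,0,0,1,0,0,0.1,0,0,0,1,0,0,0.117,0,0,0,1,0,0,0.127,0,0,0,1,0,0,0.132,0,0,0,1,0,0,0.134,0,0,0,1,0,0,0.134,0,0,0,1])

```text
time: 15.93
tool_pos: [525.8, 390.1, 53.4]
orientation: [-3.142, -0.003, 0.003]
wrist_force: [-0.0, -0.6, -3.1]
grip_width: 34.8
```

```bash
python3 -c "
from h import *
go((528,388,47.5))
"
```

```text
t 15.93 pos [525.8 390.1  53.4] rpy [-3.142e+00 -3.000e-03  3.000e-03] F [-0.  -0.6 -3.1] w 34.8 q [ 0.64  0.63  0.22  1.16 -0.    2.21]
(528, 388, 47.5) -> [0.0022 0.0021 0.0059] [-0.0001 -0.0033  0.0032]
```

Call:
jog_arm(commands=[0.001,0.002,0.001,0,0,0,1,0.001,0.002,0.002,0,0,0,1,0.001,0.002,0.003,0,0,0,1,0.001,0.002,0.004,0,0,0,1,0.001,0.002,0.005,0,0,0,1,0.001,0.002,0.0055,0,0,0,1,0.001,0.002,0.0055,0,0,0,1])

```text
time: 16.52
tool_pos: [526.7, 388.1, 47.7]
orientation: [3.142, -0.003, 0.003]
wrist_force: [0.2, -0.4, -2.8]
grip_width: 35.0
```

Call:
jog_arm(commands=[0,0,0.0005,0,0,0,1,0,0,0.001,0,0,0,1,0,0,0.001,0,0,0,1])

```text
time: 16.77
tool_pos: [526.8, 388.3, 47.1]
orientation: [-3.141, -0.004, 0.003]
wrist_force: [-0.1, -0.3, 0.1]
grip_width: 34.8
```

Contact: Fz went from -2.8 to 0.1 N, so the mill's weight is resting on the tray. Releasing.

Call:
jog_arm(commands=[0,0,0.0005,0,0,0,0.1,0,0,0,0,0,0,0,0,0,0,0,0,0,-0.2,0,0,0,0,0,0,-0.5,0,0,0,0,0,0,-1,0,0,0,0,0,0,-1,0,0,-0.02,0,0,0,-1,0,0,-0.06,0,0,0,-1,0,0,-0.1,0,0,0,-1,0,0,-0.135,0,0,0,-1,0,0,-0.17,0,0,0,-1,0,0,-0.17,0,0,0,-1])

```text
time: 17.77
tool_pos: [529.3, 390.6, 226.7]
orientation: [-3.132, -0.016, 0.003]
wrist_force: [-0.4, -0.1, 1.7]
grip_width: 85.3
```

```bash
python3 -c "
from h import *
s=snap('scene')
P=cloud(s).reshape(-1,3)
print(circ(P,18,(526,388),90,112),circ(P,22,(526,388),70,79))
go((619,-41,225),(619,-41,66))
"
```

```text
(array([524.9537445 , 386.80777786]), 58, np.float64(1.6976899459713408)) (array([523.76128887, 387.01563987]), 28, np.float64(1.8713808820993485))
t 17.82 pos [528.6 390.  223.1] rpy [-3.135e+00 -1.200e-02  3.000e-03] F [ 0.4  0.3 -0.2] w 85.3 q [ 0.64  0.55  0.53  1.54 -0.    2.2 ]
(619, -41, 225) -> [ 0.089   0.4313 -0.0038] [-0.0069 -0.0124  0.0034]
(619, -41, 66) -> [0.087  0.4324 0.1552] [-0.0069 -0.0124  0.0034]
```

Call:
jog_arm(commands=[0.008,0.039,0,-0.007,-0.012,0.0034,-1,0.016,0.078,0,-0.007,-0.012,0.0034,-1,0.024,0.117,0,-0.007,-0.012,0.0034,-1,0.032,0.156,0,-0.007,-0.012,0.0034,-1,0.04,0.195,0,-0.007,-0.012,0.0034,-1,0.048,0.234,0,-0.007,-0.012,0.0034,-1,0.056,0.273,0,-0.007,-0.012,0.0034,-1,0.064,0.312,0,-0.007,-0.012,0.0034,-1,0.072,0.351,0,-0.007,-0.012,0.0034,-1,0.08,0.39,0,-0.007,-0.012,0.0034,-1,0.0895,0.431,0,-0.007,-0.012,0.0034,-1,0.0895,0.431,0,-0.007,-0.012,0.0034,-1])

```text
time: 18.82
tool_pos: [619.8, -48.5, 219.2]
orientation: [3.138, 0.001, -0.009]
wrist_force: [-0.7, 0.2, -0.3]
grip_width: 85.4
```

```bash
python3 -c "
from h import *
go((619.5,-41,65.5))
"
```

```text
t 18.82 pos [619.8 -48.5 219.2] rpy [ 3.138e+00  1.000e-03 -9.000e-03] F [-0.7  0.2 -0.3] w 85.4 q [-0.08  0.49  0.42  1.5  -0.    1.5 ]
(619.5, -41, 65.5) -> [-1.000e-04 -8.000e-03  1.537e-01] [ 0.0034  0.0014 -0.0088]
```

Call:
jog_arm(commands=[0,-0.008,0.01,0.003,0.001,-0.009,-1,0,-0.008,0.03,0.003,0.001,-0.009,-1,0,-0.008,0.06,0.003,0.001,-0.009,-1,0,-0.008,0.09,0.003,0.001,-0.009,-1,0,-0.008,0.115,0.003,0.001,-0.009,-1,0,-0.008,0.135,0.003,0.001,-0.009,-1,0,-0.008,0.147,0.003,0.001,-0.009,-1,0,-0.008,0.1535,0.003,0.001,-0.009,-1,0,-0.008,0.1535,0.003,0.001,-0.009,-1,0,-0.008,0.1535,0.003,0.001,-0.009,-1])

```text
time: 19.65
tool_pos: [619.4, -40.9, 65.5]
orientation: [3.141, 0.001, 0.0]
wrist_force: [0.1, -0.6, 0.7]
grip_width: 85.4
```

```bash
python3 -c "
from h import *
s=snap('scene')
go((619.5,-41,65.5))
P=cloud(s).reshape(-1,3)
print(circ(P,13,(617,-42),102,132),circ(P,30,(617,-42),62,74))
for x0 in (572,666):
        m=(abs(P[:,1]+41)<16)&(abs(P[:,0]-x0)<14)&(P[:,2]>90)&(P[:,2]<300)
        print(x0,np.sort(P[m][:,2]).round()[:12],P[m][:,:2].mean(0))
"
```

```text
t 19.7 pos [620.1 -40.9  66.4] rpy [ 3.141e+00 -1.000e-03  0.000e+00] F [ 1.6 -1.2 -0.1] w 85.3 q [-0.07  0.56  0.13  1.14 -0.    1.5 ]
(619.5, -41, 65.5) -> [-0.0006  0.0001  0.0009] [ 0.0005 -0.0007  0.0003]
(array([617.21714042, -41.75215144]), 73, np.float64(1.2003013021576532)) (array([617.27284002, -41.02090385]), 65, np.float64(1.0908923382787847))
572 [112. 113. 114. 114. 114. 115. 116. 117. 117. 120. 120. 121.] [569.48634052 -47.08417311]
666 [114. 116. 117. 118. 121. 121. 121. 122. 122. 123. 123. 123.] [662.13640233 -46.35358768]
```

Call:
jog_arm(commands=[0,0,0.001,0,0,0,-1,0,0,0.001,0,0,0,-0.3,0,0,0.001,0,0,0,0.1,0,0,0.001,0,0,0,0.4,0,0,0.001,0,0,0,0.7,0,0,0.001,0,0,0,1,0,0,0.001,0,0,0,1,0,0,0.001,0,0,0,1,0,0,0.001,0,0,0,1,0,0,0.001,0,0,0,1])

```text
time: 20.53
tool_pos: [620.3, -41.0, 65.8]
orientation: [3.141, -0.001, 0.0]
wrist_force: [-0.5, -0.5, 3.5]
grip_width: 29.2
```

Call:
jog_arm(commands=[0,0,-0.004,0,0,0,1,0,0,-0.012,0,0,0,1,0,0,-0.022,0,0,0,1,0,0,-0.034,0,0,0,1,0,0,-0.048,0,0,0,1,0,0,-0.062,0,0,0,1,0,0,-0.077,0,0,0,1,0,0,-0.092,0,0,0,1,0,0,-0.107,0,0,0,1,0,0,-0.118,0,0,0,1,0,0,-0.125,0,0,0,1,0,0,-0.125,0,0,0,1])

```text
time: 21.53
tool_pos: [621.4, -41.0, 193.3]
orientation: [3.141, -0.005, 0.0]
wrist_force: [1.5, -0.4, -2.0]
grip_width: 29.0
```

```bash
python3 -c "
from h import *
go((528,278,190))
s=snap('scene')
P=cloud(s).reshape(-1,3)
m=(np.hypot(P[:,0]-620,P[:,1]+41)<40)&(P[:,2]>90)&(P[:,2]<220);print(np.percentile(P[m],[0.5,50,98],axis=0).round(1))
"
```

```text
t 21.53 pos [621.4 -41.  193.3] rpy [ 3.141 -0.005  0.   ] F [ 1.5 -0.4 -2. ] w 29.0 q [-0.07  0.49  0.35  1.43 -0.    1.5 ]
(528, 278, 190) -> [-0.0933 -0.319   0.0026] [ 0.0008 -0.0053  0.0003]
[[598.1 -73.8 150.5]
 [634.5 -60.6 196.7]
 [648.9 -28.8 218.8]]
```

Call:
jog_arm(commands=[-0.002,-0.008,0,0,0,0,1,-0.008,-0.026,0,0,0,0,1,-0.016,-0.053,0,0,0,0,1,-0.025,-0.084,0,0,0,0,1,-0.035,-0.117,0,0,0,0,1,-0.045,-0.15,0,0,0,0,1,-0.055,-0.183,0,0,0,0,1,-0.065,-0.216,0,0,0,0,1,-0.074,-0.248,0,0,0,0,1,-0.083,-0.278,0,0,0,0,1,-0.089,-0.304,0,0,0,0,1,-0.093,-0.319,0,0,0,0,1])

```text
time: 22.58
tool_pos: [525.4, 281.4, 190.1]
orientation: [3.141, -0.001, 0.004]
wrist_force: [0.6, -0.2, -2.2]
grip_width: 28.8
```

Call:
jog_arm(commands=[0,0,0.01,0,0,0,1,0,0,0.03,0,0,0,1,0,0,0.055,0,0,0,1,0,0,0.08,0,0,0,1,0,0,0.1,0,0,0,1,0,0,0.117,0,0,0,1,0,0,0.127,0,0,0,1,0,0,0.132,0,0,0,1,0,0,0.134,0,0,0,1,0,0,0.134,0,0,0,1])

```text
time: 23.42
tool_pos: [525.6, 281.2, 56.0]
orientation: [3.141, -0.001, 0.003]
wrist_force: [0.1, -0.6, -3.1]
grip_width: 28.9
```

```bash
python3 -c "
from h import *
go((528,278,49))
s=snap('scene'); save(s,'v1.png',(240,50,350,160),5)
"
```

```text
t 23.42 pos [525.6 281.2  56. ] rpy [ 3.141e+00 -1.000e-03  3.000e-03] F [ 0.1 -0.6 -3.1] w 28.9 q [ 0.49  0.52  0.04  1.09 -0.    2.06]
(528, 278, 49) -> [0.0024 0.0032 0.007 ] [ 0.0003 -0.0008  0.0034]
```

View pics/v1.png

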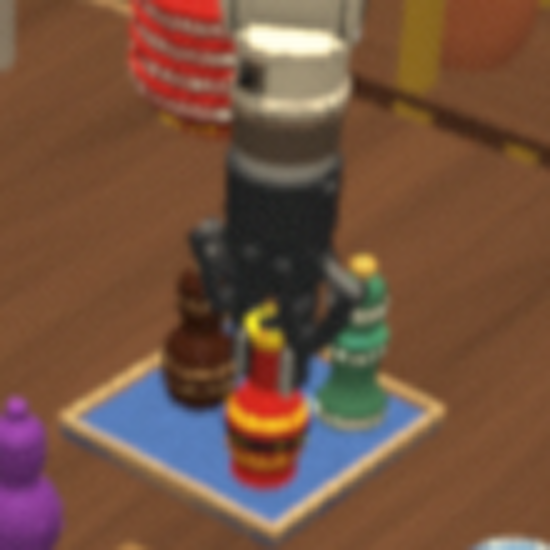

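The vase hangs upright over the tray, with the gourd and the mill standing there. Its belly is at crop (265,430). Lowering the rest.

Call:
jog_arm(commands=[0.001,0.002,0.001,0,0,0,1,0.001,0.002,0.002,0,0,0,1,0.001,0.002,0.003,0,0,0,1,0.001,0.002,0.004,0,0,0,1,0.001,0.002,0.005,0,0,0,1,0.001,0.002,0.0055,0,0,0,1,0.001,0.002,0.0055,0,0,0,1])

```text
time: 24.05
tool_pos: [526.9, 279.5, 51.1]
orientation: [-3.141, -0.002, 0.004]
wrist_force: [0.6, -0.1, -2.5]
grip_width: 28.9
```

Call:
jog_arm(commands=[0,0,0.0005,0,0,0,1,0,0,0.001,0,0,0,1,0,0,0.001,0,0,0,1])

```text
time: 24.3
tool_pos: [526.8, 279.4, 49.9]
orientation: [-3.142, -0.001, 0.004]
wrist_force: [-0.4, -0.2, -1.9]
grip_width: 28.7
```

Call:
jog_arm(commands=[0,0,0.0005,0,0,0,1,0,0,0.001,0,0,0,1,0,0,0.001,0,0,0,1])

```text
time: 24.55
tool_pos: [527.1, 279.7, 49.8]
orientation: [-3.141, -0.002, 0.004]
wrist_force: [-0.9, 0.7, 4.2]
grip_width: 28.8
```

```bash
python3 -c "
from h import *
go((528,278,49))
"
```

```text
t 24.55 pos [527.1 279.7  49.8] rpy [-3.141e+00 -2.000e-03  4.000e-03] F [-0.9  0.7  4.2] w 28.8 q [ 0.49  0.53  0.03  1.07 -0.    2.06]
(528, 278, 49) -> [0.0009 0.0018 0.0008] [-0.0008 -0.0024  0.0038]
```

Contact at Fz +4.2. Releasing.

Call:
jog_arm(commands=[0,0,0,0,0,0,0.2,0,0,0,0,0,0,0.1,0,0,0,0,0,0,-0.1,0,0,0,0,0,0,-0.5,0,0,0,0,0,0,-1,0,0,0,0,0,0,-1,0,0,-0.02,0,0,0,-1,0,0,-0.05,0,0,0,-1,0,0,-0.08,0,0,0,-1,0,0,-0.11,0,0,0,-1,0,0,-0.14,0,0,0,-1,0,0,-0.14,0,0,0,-1])

```text
time: 25.55
tool_pos: [530.1, 281.4, 197.2]
orientation: [-3.135, -0.013, 0.004]
wrist_force: [2.5, -0.0, 0.5]
grip_width: 85.3
```

```bash
python3 -c "
from h import *
s=snap('scene')
P=cloud(s).reshape(-1,3)
print(circ(P,13,(526,278),87,115),circ(P,30,(526,278),46,58),circ(P,29,(637,30),44,60))
go((639,30,200),yaw=np.pi/2)
"
```

```text
(array([523.53524122, 278.48009065]), 55, np.float64(1.692180592035447)) (array([523.97879239, 279.10866826]), 59, np.float64(1.7063639189479076)) (array([636.96381283,  29.6890117 ]), 70, np.float64(1.2954187154772754))
t 25.6 pos [529.2 280.9 194.3] rpy [-3.137 -0.01   0.004] F [ 0.4  0.8 -0.5] w 85.2 q [ 0.49  0.43  0.27  1.39 -0.    2.06]
(639, 30, 200) -> [ 0.1089  0.2512 -0.0059] [ 0.0041 -0.0117 -1.5671]
```

Call:
jog_arm(commands=[0.01,0.025,-0.006,0,0,-0.12,-1,0.02,0.05,-0.006,0,0,-0.24,-1,0.03,0.075,-0.006,0,0,-0.36,-1,0.04,0.1,-0.006,0,0,-0.48,-1,0.05,0.125,-0.006,0,0,-0.6,-1,0.06,0.15,-0.006,0,0,-0.72,-1,0.07,0.175,-0.006,0,0,-0.84,-1,0.08,0.2,-0.006,0,0,-0.96,-1,0.09,0.22,-0.006,0,0,-1.08,-1,0.1,0.235,-0.006,0,0,-1.2,-1,0.109,0.251,-0.006,0.004,-0.012,-1.32,-1,0.109,0.251,-0.006,0.004,-0.012,-1.44,-1])

```text
time: 26.6
tool_pos: [639.9, 26.8, 197.9]
orientation: [-3.139, 0.002, 1.446]
wrist_force: [-1.1, 0.5, 0.1]
grip_width: 85.2
```

```bash
python3 -c "
from h import *
go((639,30,60),(639,30,45),yaw=np.pi/2)
"
```

```text
t 26.6 pos [639.9  26.8 197.9] rpy [-3.139e+00  2.000e-03  1.446e+00] F [-1.1  0.5  0.1] w 85.2 q [ 0.04  0.53  0.44  1.48 -0.    0.17]
(639, 30, 60) -> [ 0.0033 -0.0009  0.1379] [-0.0028  0.0014 -0.125 ]
(639, 30, 45) -> [ 0.0033 -0.0009  0.1529] [-0.0028  0.0014 -0.125 ]
```

Call:
jog_arm(commands=[0.0033,-0.0009,0.01,0,0,-0.125,-1,0.0033,-0.0009,0.03,0,0,-0.125,-1,0.0033,-0.0009,0.06,0,0,-0.125,-1,0.0033,-0.0009,0.09,0,0,-0.125,-1,0.0033,-0.0009,0.115,0,0,-0.125,-1,0.0033,-0.0009,0.13,0,0,-0.125,-1,0.0033,-0.0009,0.145,0,0,-0.125,-1,0.0033,-0.0009,0.158,0,0,-0.125,-1,0.0033,-0.0009,0.17,0,0,-0.125,-1,0.0033,-0.0009,0.178,0,0,-0.125,-1,0.0033,-0.0009,0.178,0,0,-0.125,-1])

```text
time: 27.52
tool_pos: [636.3, 29.8, 16.6]
orientation: [-3.133, 0.002, 1.571]
wrist_force: [0.1, 0.8, -1.0]
grip_width: 85.2
```

```bash
python3 -c "
from h import *
s=snap('scene'); save(s,'p1.png',(235,140,315,220),7)
go((639,30,20),yaw=np.pi/2)
P=cloud(s).reshape(-1,3)
for y0 in (-20,80):
        m=(abs(P[:,0]-637)<18)&(abs(P[:,1]-y0)<14)&(P[:,2]>28)&(P[:,2]<300)
        q=P[m];print(y0,np.sort(q[:,2]).round()[:12],q[:,:2].mean(0) if len(q) else 0)
print(((proj(s,[[639,-13,50],[639,73,50],[639,-13,60],[639,73,60]])-[235,140])*7).round())
"
```

```text
t 27.57 pos [637.3  29.9  18.1] rpy [-3.135e+00  1.000e-03  1.571e+00] F [ 1.4 -0.3  0.7] w 85.4 q [ 0.05  0.64  0.14  1.08 -0.    0.05]
(639, 30, 20) -> [ 0.0001  0.0017 -0.0019] [-0.0066  0.0014 -0.    ]
-20 [28. 28. 29. 29. 61. 65. 67. 68. 69. 70. 71. 72.] [639.0882688  -13.87134971]
80 [28. 29. 64. 65. 65. 67. 67. 69. 70. 70. 72. 72.] [640.27857931  79.29394978]
[[229. 371.]
 [347. 271.]
 [229. 354.]
 [348. 254.]]
```

View pics/p1.png

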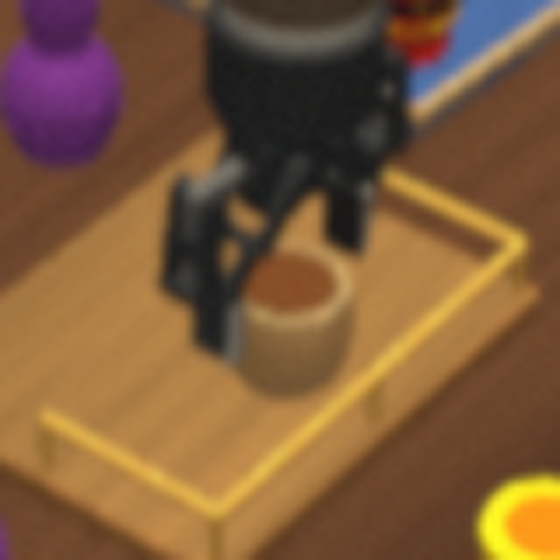

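The jaws straddle the pot (pot mouth at crop (290,280)), with open tips at z≈61 by depth. They need to go about 23 mm lower to reach the straight sides.

Call:
jog_arm(commands=[0,0.0017,0.006,-0.003,0,0,-1,0,0.0017,0.012,-0.005,0,0,-1,0,0.0017,0.018,-0.005,0,0,-1,0,0.0017,0.023,-0.005,0,0,-1,0,0.0017,0.023,-0.005,0,0,-1,0,0.0017,0.023,-0.005,0,0,-1])

```text
time: 28.07
tool_pos: [638.5, 29.8, -5.4]
orientation: [-3.139, 0.001, 1.571]
wrist_force: [-0.1, 0.5, -0.3]
grip_width: 85.2
```

```bash
python3 -c "
from h import *
s=snap('scene')
go((639,30,20),yaw=np.pi/2)
P=cloud(s).reshape(-1,3)
for y0 in (-20,80):
        m=(abs(P[:,0]-637)<18)&(abs(P[:,1]-y0)<14)&(P[:,2]>28)&(P[:,2]<300)
        q=P[m];print(y0,np.sort(q[:,2]).round()[:12],q[:,:2].mean(0) if len(q) else 0)
"
```

```text
t 28.12 pos [638.9  29.8  -4.9] rpy [-3.140e+00  1.000e-03  1.571e+00] F [-1.1  0.4 -0.3] w 85.2 q [ 0.05  0.66  0.11  1.02 -0.    0.05]
(639, 30, 20) -> [ 0.0001  0.0001 -0.0249] [-0.0016  0.0014 -0.    ]
-20 [29. 29. 29. 31. 45. 45. 45. 46. 46. 47. 49. 49.] [640.10081754 -13.28247074]
80 [28. 28. 30. 42. 43. 48. 50. 50. 52. 52. 52. 54.] [642.68774683  80.05098267]
```

Call:
jog_arm(commands=[0,0,0.001,0,0,0,-0.8,0,0,0.001,0,0,0,-0.6,0,0,0.001,0,0,0,-0.4,0,0,0.001,0,0,0,-0.2,0,0,0.001,0,0,0,0.2,0,0,0.001,0,0,0,1,0,0,0.001,0,0,0,1,0,0,0.001,0,0,0,1,0,0,0.001,0,0,0,1], squeeze=30)

```text
time: 28.87
tool_pos: [639.4, 29.9, -5.3]
orientation: [-3.141, 0.001, 1.571]
wrist_force: [-0.2, -0.7, 3.5]
grip_width: 57.3
```

Call:
jog_arm(commands=[0,0,-0.004,0,0,0,1,0,0,-0.012,0,0,0,1,0,0,-0.022,0,0,0,1,0,0,-0.034,0,0,0,1,0,0,-0.048,0,0,0,1,0,0,-0.062,0,0,0,1,0,0,-0.077,0,0,0,1,0,0,-0.092,0,0,0,1,0,0,-0.11,0,0,0,1,0,0,-0.128,0,0,0,1,0,0,-0.14,0,0,0,1,0,0,-0.14,0,0,0,1])

```text
time: 29.87
tool_pos: [641.6, 30.2, 139.0]
orientation: [3.135, 0.001, 1.571]
wrist_force: [1.1, 0.3, 0.4]
grip_width: 57.3
```

```bash
python3 -c "
from h import *
s=snap('scene')
go((527,-325,140),yaw=np.pi/2)
P=cloud(s).reshape(-1,3)
m=(np.hypot(P[:,0]-639,P[:,1]-30)<32)&(P[:,2]>90)&(P[:,2]<250);print(np.percentile(P[m],[0.5,50,98],axis=0).round(1))
t=snap('top'); 
P=cloud(t).reshape(-1,3); q=P[(np.hypot(P[:,0]-527,P[:,1]+325)<90)&(P[:,2]>55)&(P[:,2]<70)]
print(cv2.minEnclosingCircle(q[:,:2].astype(np.float32)),q.mean(0))
"
```

```text
t 29.92 pos [640.8  30.1 137. ] rpy [3.138e+00 1.000e-03 1.571e+00] F [ 0.1  0.4 -0.9] w 57.0 q [ 0.05  0.55  0.31  1.32 -0.    0.05]
(527, -325, 140) -> [-0.3551 -0.1138 -0.003 ] [0.0038 0.0011 0.    ]
[[617.5   0.  171.7]
 [654.   21.1 217. ]
 [668.9  60.6 247.6]]
((527.0792236328125, -325.2166442871094), 78.18730163574219) [ 527.05134291 -324.69029631   61.06593363]
```

Call:
jog_arm(commands=[-0.008,-0.003,0,0,0,0,1,-0.026,-0.009,0,0,0,0,1,-0.055,-0.018,0,0,0,0,1,-0.09,-0.029,0,0,0,0,1,-0.126,-0.04,0,0,0,0,1,-0.162,-0.052,0,0,0,0,1,-0.198,-0.064,0,0,0,0,1,-0.234,-0.075,0,0,0,0,1,-0.27,-0.087,0,0,0,0,1,-0.305,-0.098,0,0,0,0,1,-0.335,-0.108,0,0,0,0,1,-0.355,-0.114,0,0,0,0,1])

```text
time: 30.97
tool_pos: [522.7, -328.0, 134.1]
orientation: [-3.139, 0.001, 1.567]
wrist_force: [0.4, -0.2, -0.3]
grip_width: 57.3
```

Call:
jog_arm(commands=[0,0,0,0,0,0,1,0,0,0,0,0,0,1])

```text
time: 31.13
tool_pos: [520.4, -329.3, 132.3]
orientation: [-3.136, -0.001, 1.564]
wrist_force: [0.4, -0.6, -0.6]
grip_width: 57.3
```

```bash
python3 -c "
from h import *
go((527,-325.3,36),yaw=np.pi/2)
s=snap('scene')
P=cloud(s).reshape(-1,3)
print(circ(P,29,(525,-325),184,202))
"
```

```text
t 31.13 pos [ 520.4 -329.3  132.3] rpy [-3.136e+00 -1.000e-03  1.564e+00] F [ 0.4 -0.6 -0.6] w 57.3 q [-0.56  0.51  0.22  1.29 -0.   -0.56]
(527, -325.3, 36) -> [0.0039 0.0071 0.0962] [-0.0053 -0.001  -0.0071]
(array([ 519.26428484, -330.7914902 ]), 130, np.float64(1.287038574999496))
```

Call:
jog_arm(commands=[0.004,0.007,0.01,-0.005,0,-0.007,1,0.004,0.007,0.025,-0.005,0,-0.007,1,0.004,0.007,0.042,-0.005,0,-0.007,1,0.004,0.007,0.058,-0.005,0,-0.007,1,0.004,0.007,0.072,-0.005,0,-0.007,1,0.004,0.007,0.083,-0.005,0,-0.007,1,0.004,0.007,0.09,-0.005,0,-0.007,1,0.004,0.007,0.094,-0.005,0,-0.007,1,0.004,0.007,0.095,-0.005,0,-0.007,1,0.004,0.007,0.095,-0.005,0,-0.007,1])

```text
time: 32.02
tool_pos: [528.2, -323.7, 37.7]
orientation: [3.141, -0.001, 1.573]
wrist_force: [-0.3, 0.4, -1.7]
grip_width: 56.9
```

```bash
python3 -c "
from h import *
go((527,-325.3,32.5),yaw=np.pi/2)
s=snap('scene')
P=cloud(s).reshape(-1,3)
print(circ(P,29,(525,-325),88,100))
"
```

```text
t 32.02 pos [ 528.2 -323.7   37.7] rpy [ 3.141e+00 -1.000e-03  1.573e+00] F [-0.3  0.4 -1.7] w 56.9 q [-0.55  0.58  0.09  1.08  0.   -0.55]
(527, -325.3, 32.5) -> [-0.0016 -0.0012  0.0052] [ 0.0008 -0.0011  0.0024]
(array([ 526.91548293, -325.57429934]), 71, np.float64(1.7911420983230109))
```

Call:
jog_arm(commands=[-0.001,-0.001,0.001,0,0,0,1,-0.001,-0.001,0.002,0,0,0,1,-0.001,-0.001,0.003,0,0,0,1,-0.001,-0.001,0.004,0,0,0,1,-0.001,-0.001,0.0045,0,0,0,1,-0.001,-0.001,0.0045,0,0,0,1])

```text
time: 32.57
tool_pos: [527.3, -325.0, 33.6]
orientation: [3.14, -0.001, 1.573]
wrist_force: [0.1, -0.1, -1.3]
grip_width: 57.3
```

Call:
jog_arm(commands=[0,0,0.0005,0,0,0,1,0,0,0.001,0,0,0,1,0,0,0.001,0,0,0,1])

```text
time: 32.82
tool_pos: [527.3, -325.1, 32.7]
orientation: [3.14, -0.001, 1.573]
wrist_force: [0.0, -0.4, -0.0]
grip_width: 57.2
```

Call:
jog_arm(commands=[0,0,0.0004,0,0,0,1,0,0,0.0008,0,0,0,1,0,0,0.0008,0,0,0,1])

```text
time: 33.07
tool_pos: [527.4, -325.1, 32.6]
orientation: [3.14, -0.0, 1.573]
wrist_force: [-1.3, 1.8, 4.4]
grip_width: 57.4
```

```bash
python3 -c "
from h import *
go((527,-325.3,32.5),yaw=np.pi/2)
"
```

```text
t 33.07 pos [ 527.4 -325.1   32.6] rpy [ 3.14  -0.     1.573] F [-1.3  1.8  4.4] w 57.4 q [-0.55  0.58  0.08  1.07  0.   -0.56]
(527, -325.3, 32.5) -> [-0.0002 -0.0004  0.0001] [ 0.0018 -0.0004  0.0021]
```

Contact at Fz +4.4. Opening and rising.

Call:
jog_arm(commands=[0,0,0,0,0,0,-0.35,0,0,0,0,0,0,-0.45,0,0,0,0,0,0,-0.6,0,0,0,0,0,0,-1,0,0,0,0,0,0,-1,0,0,0,0,0,0,-1,0,0,-0.02,0,0,0,-1,0,0,-0.05,0,0,0,-1,0,0,-0.09,0,0,0,-1,0,0,-0.13,0,0,0,-1,0,0,-0.165,0,0,0,-1,0,0,-0.165,0,0,0,-1])

```text
time: 34.07
tool_pos: [530.9, -327.5, 207.0]
orientation: [3.127, 0.008, 1.573]
wrist_force: [1.7, -0.6, 1.3]
grip_width: 85.5
```

```bash
python3 -c "
from h import *
go((528,279,200))
s=snap('scene')
P=cloud(s).reshape(-1,3)
print(circ(P,29,(525,-325),84,98),'wheel scene c 525.8,-325.9')
q=P[(np.hypot(P[:,0]-527,P[:,1]+325)<33)&(P[:,2]>100)&(P[:,2]<120)]; print(cv2.minEnclosingCircle(q[:,:2].astype(np.float32)),np.median(q[:,2]))
"
```

```text
t 34.07 pos [ 530.9 -327.5  207. ] rpy [3.127 0.008 1.573] F [ 1.7 -0.6  1.3] w 85.5 q [-0.55  0.48  0.37  1.45  0.   -0.56]
(528, 279, 200) -> [ 0.6066 -0.0017  0.0023] [ 0.0179 -0.0057  1.5728]
(array([ 525.80757232, -326.12109943]), 80, np.float64(0.9173564463089718)) wheel scene c 525.8,-325.9
((527.5035400390625, -327.15777587890625), 29.86935043334961) 112.08341130481367
```

The pot is centred: in the scene camera its fit is 0.2 mm from the wheel's axis. Now the returns, vase first.

Call:
jog_arm(commands=[0.02,0,0,0.018,-0.006,0.12,-1,0.05,0,0,0.018,-0.006,0.24,-1,0.088,0,0,0.018,-0.006,0.36,-1,0.126,0,0,0.018,-0.006,0.48,-1,0.164,0,0,0.018,-0.006,0.6,-1,0.202,0,0,0.018,-0.006,0.72,-1,0.24,0,0,0.018,-0.006,0.84,-1,0.278,0,0,0.018,-0.006,0.96,-1,0.316,0,0,0.018,-0.006,1.08,-1,0.354,-0.001,0,0.018,-0.006,1.2,-1,0.392,-0.001,0,0.018,-0.006,1.32,-1,0.43,-0.002,0,0.018,-0.006,1.44,-1])

```text
time: 35.12
tool_pos: [526.3, 100.4, 199.7]
orientation: [-3.14, 0.007, 0.162]
wrist_force: [1.3, 0.3, -0.9]
grip_width: 85.7
```

```bash
python3 -c "
from h import *
go((527,279.5,205))
"
```

```text
t 35.12 pos [526.3 100.4 199.7] rpy [-3.14   0.007  0.162] F [ 1.3  0.3 -0.9] w 85.7 q [0.19 0.32 0.11 1.37 0.   1.6 ]
(527, 279.5, 205) -> [ 0.0296 -0.1767 -0.0051] [-0.0013  0.0068  0.1619]
```

Call:
jog_arm(commands=[0.006,-0.038,-0.005,0,0.003,0.08,-1,0.012,-0.075,-0.005,0,0.007,0.162,-1,0.018,-0.11,-0.005,0,0.007,0.162,-1,0.024,-0.143,-0.005,0,0.007,0.162,-1,0.028,-0.167,-0.005,0,0.007,0.162,-1,0.0296,-0.1767,-0.005,0,0.007,0.162,-1,0.0296,-0.1767,-0.005,0,0.007,0.162,-1,0.0296,-0.1767,-0.005,0,0.007,0.162,-1,0.0296,-0.1767,-0.005,0,0.007,0.162,-1])

```text
time: 35.87
tool_pos: [526.9, 278.0, 204.3]
orientation: [-3.141, 0.001, -0.001]
wrist_force: [-0.6, 0.1, -0.6]
grip_width: 85.3
```

```bash
python3 -c "
from h import *
go((527,279.5,47.5))
"
```

```text
t 35.87 pos [526.9 278.  204.3] rpy [-3.141e+00  1.000e-03 -1.000e-03] F [-0.6  0.1 -0.6] w 85.3 q [0.49 0.43 0.3  1.43 0.   2.06]
(527, 279.5, 47.5) -> [ 0.0002 -0.0015  0.1568] [-0.0001  0.001  -0.0014]
```

Call:
jog_arm(commands=[0,-0.0015,0.03,0,0,0,-1,0,-0.0015,0.065,0,0,0,-1,0,-0.0015,0.1,0,0,0,-1,0,-0.0015,0.125,0,0,0,-1,0,-0.0015,0.142,0,0,0,-1,0,-0.0015,0.153,0,0,0,-1,0,-0.0015,0.157,0,0,0,-1,0,-0.0015,0.157,0,0,0,-1,0,-0.0015,0.157,0,0,0,-1])

```text
time: 36.62
tool_pos: [527.8, 279.3, 48.6]
orientation: [-3.141, -0.001, -0.002]
wrist_force: [-0.0, -0.0, -0.3]
grip_width: 85.0
```

Call:
jog_arm(commands=[0,0,0,0,0,0,-0.6,0,0,0,0,0,0,-0.3,0,0,0,0,0,0,0.1,0,0,0,0,0,0,0.4,0,0,0,0,0,0,0.7,0,0,0,0,0,0,1,0,0,0,0,0,0,1,0,0,0,0,0,0,1,0,0,0,0,0,0,1,0,0,0,0,0,0,1], squeeze=45)

```text
time: 37.45
tool_pos: [527.8, 279.6, 49.3]
orientation: [-3.14, -0.001, -0.002]
wrist_force: [-2.1, -0.8, 5.4]
grip_width: 28.9
```

Call:
jog_arm(commands=[0,0,-0.004,0,0,0,1,0,0,-0.012,0,0,0,1,0,0,-0.022,0,0,0,1,0,0,-0.034,0,0,0,1,0,0,-0.048,0,0,0,1,0,0,-0.062,0,0,0,1,0,0,-0.077,0,0,0,1,0,0,-0.092,0,0,0,1,0,0,-0.107,0,0,0,1,0,0,-0.122,0,0,0,1,0,0,-0.13,0,0,0,1,0,0,-0.13,0,0,0,1])

```text
time: 38.45
tool_pos: [529.1, 280.1, 182.1]
orientation: [-3.138, -0.006, -0.002]
wrist_force: [0.8, -1.0, -2.6]
grip_width: 28.6
```

```bash
python3 -c "
from h import *
go((620.3,-41,180))
s=snap('scene')
P=cloud(s).reshape(-1,3)
print(circ(P,13,(525,278),217,242),circ(P,30,(525,278),176,188))
"
```

```text
t 38.45 pos [529.1 280.1 182.1] rpy [-3.138e+00 -6.000e-03 -2.000e-03] F [ 0.8 -1.  -2.6] w 28.6 q [0.49 0.44 0.25 1.37 0.   2.06]
(620.3, -41, 180) -> [0.0919 0.3209 0.0014] [-0.0039 -0.0057 -0.0023]
(array([523.7694113 , 276.94708675]), 66, np.float64(2.231126419916807)) (array([525.36566853, 279.61652406]), 61, np.float64(1.504681119942525))
```

Call:
jog_arm(commands=[0.002,0.008,0,0,0,0,1,0.008,0.026,0,0,0,0,1,0.016,0.053,0,0,0,0,1,0.025,0.084,0,0,0,0,1,0.035,0.117,0,0,0,0,1,0.045,0.15,0,0,0,0,1,0.055,0.183,0,0,0,0,1,0.064,0.216,0,0,0,0,1,0.073,0.248,0,0,0,0,1,0.082,0.28,0,0,0,0,1,0.088,0.306,0,0,0,0,1,0.092,0.321,0,0,0,0,1])

```text
time: 39.5
tool_pos: [619.1, -45.5, 178.3]
orientation: [-3.14, -0.001, -0.006]
wrist_force: [0.3, 0.4, -2.5]
grip_width: 28.8
```

```bash
python3 -c "
from h import *
go((620.3,-41,68.5))
"
```

```text
t 39.5 pos [619.1 -45.5 178.3] rpy [-3.14e+00 -1.00e-03 -6.00e-03] F [ 0.3  0.4 -2.5] w 28.8 q [-0.07  0.49  0.32  1.4   0.    1.5 ]
(620.3, -41, 68.5) -> [ 0.0011 -0.0043  0.1098] [-0.0017 -0.0009 -0.0058]
```

Call:
jog_arm(commands=[0.001,-0.0043,0.01,0,0,-0.006,1,0.001,-0.0043,0.028,0,0,-0.006,1,0.001,-0.0043,0.05,0,0,-0.006,1,0.001,-0.0043,0.072,0,0,-0.006,1,0.001,-0.0043,0.09,0,0,-0.006,1,0.001,-0.0043,0.102,0,0,-0.006,1,0.001,-0.0043,0.107,0,0,-0.006,1,0.001,-0.0043,0.109,0,0,-0.006,1,0.001,-0.0043,0.109,0,0,-0.006,1,0.001,-0.0043,0.109,0,0,-0.006,1])

```text
time: 40.33
tool_pos: [620.8, -40.6, 70.1]
orientation: [-3.14, -0.002, 0.001]
wrist_force: [-0.6, 0.1, -2.5]
grip_width: 29.2
```

Call:
jog_arm(commands=[0,0,0.001,0,0,0,1,0,0,0.002,0,0,0,1,0,0,0.002,0,0,0,1])

```text
time: 40.58
tool_pos: [621.2, -40.6, 68.7]
orientation: [-3.14, -0.004, 0.001]
wrist_force: [-0.4, -0.5, -1.9]
grip_width: 28.5
```

```bash
python3 -c "
from h import *
go((620.3,-41,65))
s=snap('scene')
P=cloud(s).reshape(-1,3)
print(circ(P,30,(617,-41),64,76),'start 617.3 -41.0')
"
```

```text
t 40.58 pos [621.2 -40.6  68.7] rpy [-3.14e+00 -4.00e-03  1.00e-03] F [-0.4 -0.5 -1.9] w 28.5 q [-0.07  0.56  0.13  1.15  0.    1.5 ]
(620.3, -41, 65) -> [-0.001   0.0004  0.0037] [-0.0017 -0.0036  0.0007]
(array([618.15883431, -42.05788476]), 60, np.float64(1.1088697881855616)) start 617.3 -41.0
```

Call:
jog_arm(commands=[-0.001,0,0.001,0,0.002,0,1,-0.001,0,0.0018,0,0.002,0,1,-0.001,0,0.0025,0,0.002,0,1,-0.001,0,0.0025,0,0.002,0,1])

```text
time: 40.97
tool_pos: [619.9, -40.7, 65.9]
orientation: [-3.14, -0.005, 0.001]
wrist_force: [-0.3, 0.6, -2.8]
grip_width: 28.5
```

Call:
jog_arm(commands=[0,0,0.0005,0,0,0,1,0,0,0.001,0,0,0,1,0,0,0.001,0,0,0,1])

```text
time: 41.22
tool_pos: [620.1, -40.8, 65.4]
orientation: [-3.14, -0.005, 0.0]
wrist_force: [-0.1, -0.9, 1.0]
grip_width: 28.7
```

Contact: Fz rose from -2.8 to +1.0 N. Releasing.

Call:
jog_arm(commands=[0,0,0.0004,0,0,0,0.2,0,0,0,0,0,0,0.1,0,0,0,0,0,0,-0.1,0,0,0,0,0,0,-0.5,0,0,0,0,0,0,-1,0,0,0,0,0,0,-1,0,0,-0.02,0,0,0,-1,0,0,-0.05,0,0,0,-1,0,0,-0.085,0,0,0,-1,0,0,-0.12,0,0,0,-1,0,0,-0.15,0,0,0,-1,0,0,-0.15,0,0,0,-1])

```text
time: 42.22
tool_pos: [622.9, -41.2, 223.6]
orientation: [-3.141, -0.019, 0.001]
wrist_force: [0.7, 1.1, 1.0]
grip_width: 85.4
```

```bash
python3 -c "
from h import *
go((526.8,388.2,218))
s=snap('scene')
P=cloud(s).reshape(-1,3)
print(circ(P,13,(617,-42),102,132),circ(P,30,(617,-41),62,74),'start 617.2 -42, 617.3 -41.0')
"
```

```text
t 42.22 pos [622.9 -41.2 223.6] rpy [-3.141e+00 -1.900e-02  1.000e-03] F [0.7 1.1 1. ] w 85.4 q [-0.07  0.47  0.41  1.48  0.    1.5 ]
(526.8, 388.2, 218) -> [-0.0959 -0.4295  0.0041] [-0.0007 -0.0188  0.0006]
(array([616.83415409, -43.72554472]), 71, np.float64(1.429892845156905)) (array([615.7928119 , -42.71433612]), 67, np.float64(1.26876126490761)) start 617.2 -42, 617.3 -41.0
```

The vase is within 2 mm of its start. Next the mill.

Call:
jog_arm(commands=[-0.006,-0.025,0.003,0,-0.019,0,-1,-0.014,-0.063,0.003,0,-0.019,0,-1,-0.023,-0.102,0.003,0,-0.019,0,-1,-0.032,-0.141,0.003,0,-0.019,0,-1,-0.04,-0.18,0.003,0,-0.019,0,-1,-0.049,-0.219,0.003,0,-0.019,0,-1,-0.058,-0.258,0.003,0,-0.019,0,-1,-0.066,-0.297,0.003,0,-0.019,0,-1,-0.075,-0.336,0.003,0,-0.019,0,-1,-0.084,-0.375,0.003,0,-0.019,0,-1,-0.092,-0.411,0.003,0,-0.019,0,-1,-0.096,-0.4295,0.003,0,-0.019,0,-1])

```text
time: 43.27
tool_pos: [523.3, 392.3, 214.2]
orientation: [-3.141, 0.007, 0.005]
wrist_force: [-0.3, -0.8, 0.0]
grip_width: 85.6
```

```bash
python3 -c "
from h import *
go((526.8,388.2,47.5))
"
```

```text
t 43.27 pos [523.3 392.3 214.2] rpy [-3.141  0.007  0.005] F [-0.3 -0.8  0. ] w 85.6 q [0.64 0.57 0.53 1.54 0.   2.21]
(526.8, 388.2, 47.5) -> [0.0047 0.0042 0.1666] [-0.0007  0.0069  0.0047]
```

Call:
jog_arm(commands=[0.0047,0.0042,0.02,0,0.007,0.005,-1,0.0047,0.0042,0.05,0,0.007,0.005,-1,0.0047,0.0042,0.085,0,0.007,0.005,-1,0.0047,0.0042,0.118,0,0.007,0.005,-1,0.0047,0.0042,0.143,0,0.007,0.005,-1,0.0047,0.0042,0.158,0,0.007,0.005,-1,0.0047,0.0042,0.1665,0,0.007,0.005,-1,0.0047,0.0042,0.1665,0,0.007,0.005,-1,0.0047,0.0042,0.1665,0,0.007,0.005,-1])

```text
time: 44.02
tool_pos: [526.6, 388.1, 47.3]
orientation: [-3.141, 0.001, -0.0]
wrist_force: [0.5, -0.1, 0.1]
grip_width: 85.7
```

Call:
jog_arm(commands=[0,0,0,0,0,0,-0.6,0,0,0,0,0,0,-0.3,0,0,0,0,0,0,0.1,0,0,0,0,0,0,0.4,0,0,0,0,0,0,0.7,0,0,0,0,0,0,1,0,0,0,0,0,0,1,0,0,0,0,0,0,1,0,0,0,0,0,0,1], squeeze=45)

```text
time: 44.77
tool_pos: [527.5, 388.6, 48.6]
orientation: [-3.14, -0.001, -0.0]
wrist_force: [-0.2, -0.2, 5.3]
grip_width: 34.9
```

Call:
jog_arm(commands=[0,0,-0.004,0,0,0,1,0,0,-0.012,0,0,0,1,0,0,-0.022,0,0,0,1,0,0,-0.034,0,0,0,1,0,0,-0.048,0,0,0,1,0,0,-0.062,0,0,0,1,0,0,-0.077,0,0,0,1,0,0,-0.092,0,0,0,1,0,0,-0.107,0,0,0,1,0,0,-0.122,0,0,0,1,0,0,-0.13,0,0,0,1,0,0,-0.13,0,0,0,1])

```text
time: 45.77
tool_pos: [528.3, 389.2, 181.5]
orientation: [-3.137, -0.005, -0.0]
wrist_force: [0.6, -0.1, -2.1]
grip_width: 34.8
```

```bash
python3 -c "
from h import *
go((623,94.5,180))
"
```

```text
t 45.77 pos [528.3 389.2 181.5] rpy [-3.137 -0.005 -0.   ] F [ 0.6 -0.1 -2.1] w 34.8 q [0.63 0.56 0.45 1.45 0.   2.21]
(623, 94.5, 180) -> [0.0947 0.2947 0.0007] [-0.0043 -0.0051 -0.0003]
```

Call:
jog_arm(commands=[0.002,0.007,0,0,0,0,1,0.008,0.023,0,0,0,0,1,0.016,0.048,0,0,0,0,1,0.025,0.077,0,0,0,0,1,0.035,0.108,0,0,0,0,1,0.045,0.139,0,0,0,0,1,0.055,0.17,0,0,0,0,1,0.065,0.2,0,0,0,0,1,0.074,0.231,0,0,0,0,1,0.083,0.258,0,0,0,0,1,0.09,0.281,0,0,0,0,1,0.0945,0.2945,0,0,0,0,1])

```text
time: 46.77
tool_pos: [622.4, 91.0, 179.3]
orientation: [-3.139, -0.003, -0.004]
wrist_force: [0.3, -0.5, -2.7]
grip_width: 34.9
```

```bash
python3 -c "
from h import *
go((623,94.5,67.5))
"
```

```text
t 46.77 pos [622.4  91.  179.3] rpy [-3.139e+00 -3.000e-03 -4.000e-03] F [ 0.3 -0.5 -2.7] w 34.9 q [0.14 0.51 0.35 1.41 0.   1.72]
(623, 94.5, 67.5) -> [ 0.0003 -0.0032  0.1118] [-0.0028 -0.0027 -0.0035]
```

Call:
jog_arm(commands=[0,-0.0032,0.01,0,0,-0.004,1,0,-0.0032,0.028,0,0,-0.004,1,0,-0.0032,0.05,0,0,-0.004,1,0,-0.0032,0.072,0,0,-0.004,1,0,-0.0032,0.09,0,0,-0.004,1,0,-0.0032,0.103,0,0,-0.004,1,0,-0.0032,0.109,0,0,-0.004,1,0,-0.0032,0.111,0,0,-0.004,1,0,-0.0032,0.111,0,0,-0.004,1,0,-0.0032,0.111,0,0,-0.004,1])

```text
time: 47.6
tool_pos: [623.3, 95.1, 69.0]
orientation: [-3.138, -0.004, 0.001]
wrist_force: [-0.6, -0.4, -1.2]
grip_width: 34.8
```

Call:
jog_arm(commands=[0,0,0.001,0,0,0,1,0,0,0.002,0,0,0,1,0,0,0.002,0,0,0,1])

```text
time: 47.85
tool_pos: [623.7, 95.1, 67.8]
orientation: [-3.138, -0.005, 0.001]
wrist_force: [-0.1, 1.1, -2.6]
grip_width: 35.2
```

```bash
python3 -c "
from h import *
go((623,94.5,64))
"
```

```text
t 47.85 pos [623.7  95.1  67.8] rpy [-3.138e+00 -5.000e-03  1.000e-03] F [-0.1  1.1 -2.6] w 35.2 q [0.15 0.57 0.16 1.15 0.   1.72]
(623, 94.5, 64) -> [-0.0008  0.0007  0.0038] [-0.0034 -0.0054  0.001 ]
```

Call:
jog_arm(commands=[-0.001,0.0005,0.001,0,0.002,0,1,-0.001,0.0005,0.002,0,0.002,0,1,-0.001,0.0005,0.003,0,0.002,0,1,-0.001,0.0005,0.003,0,0.002,0,1])

```text
time: 48.18
tool_pos: [622.8, 94.6, 64.8]
orientation: [-3.138, -0.008, 0.001]
wrist_force: [-0.4, -0.6, -1.4]
grip_width: 35.1
```

Call:
jog_arm(commands=[0,0,0.0005,0,0,0,1,0,0,0.001,0,0,0,1,0,0,0.001,0,0,0,1])

```text
time: 48.43
tool_pos: [623.0, 94.7, 64.7]
orientation: [-3.138, -0.008, 0.001]
wrist_force: [-1.4, 0.6, 3.7]
grip_width: 34.5
```

Contact. Releasing the mill.

Call:
jog_arm(commands=[0,0,0,0,0,0,0.1,0,0,0,0,0,0,0,0,0,0,0,0,0,-0.2,0,0,0,0,0,0,-0.5,0,0,0,0,0,0,-1,0,0,0,0,0,0,-1,0,0,-0.02,0,0,0,-1,0,0,-0.05,0,0,0,-1,0,0,-0.085,0,0,0,-1,0,0,-0.12,0,0,0,-1,0,0,-0.15,0,0,0,-1,0,0,-0.15,0,0,0,-1])

```text
time: 49.43
tool_pos: [625.4, 94.7, 223.0]
orientation: [-3.136, -0.022, 0.001]
wrist_force: [0.0, 0.3, 1.0]
grip_width: 85.6
```

```bash
python3 -c "
from h import *
go((428.8,333.4,215))
s=snap('scene')
P=cloud(s).reshape(-1,3)
print(circ(P,18,(621,94),104,130),circ(P,22,(621,94),86,96),'start 620.9 93.2, 620.3 93.6')
"
```

```text
t 49.43 pos [625.4  94.7 223. ] rpy [-3.136e+00 -2.200e-02  1.000e-03] F [0.  0.3 1. ] w 85.6 q [0.15 0.49 0.43 1.49 0.   1.72]
(428.8, 333.4, 215) -> [-0.1965 -0.2389  0.005 ] [-0.0057 -0.0218  0.001 ]
(array([620.95370923,  93.95690338]), 85, np.float64(1.290550946496083)) (array([620.01372926,  94.04867147]), 48, np.float64(2.093341955567304)) start 620.9 93.2, 620.3 93.6
```

The mill is within 1 mm of its start. The gourd is last.

Call:
jog_arm(commands=[-0.015,-0.018,0.003,-0.006,-0.022,0,-1,-0.038,-0.046,0.003,-0.006,-0.022,0,-1,-0.062,-0.076,0.003,-0.006,-0.022,0,-1,-0.086,-0.106,0.003,-0.006,-0.022,0,-1,-0.11,-0.135,0.003,-0.006,-0.022,0,-1,-0.134,-0.164,0.003,-0.006,-0.022,0,-1,-0.158,-0.193,0.003,-0.006,-0.022,0,-1,-0.18,-0.219,0.003,-0.006,-0.022,0,-1,-0.1965,-0.239,0.003,-0.006,-0.022,0,-1,-0.1965,-0.239,0.003,-0.006,-0.022,0,-1,-0.1965,-0.239,0.003,-0.006,-0.022,0,-1])

```text
time: 50.4
tool_pos: [426.3, 334.0, 213.2]
orientation: [3.139, 0.006, 0.004]
wrist_force: [0.1, -1.0, -0.8]
grip_width: 85.3
```

```bash
python3 -c "
from h import *
go((428.8,333.4,43))
"
```

```text
t 50.4 pos [426.3 334.  213.2] rpy [3.139 0.006 0.004] F [ 0.1 -1.  -0.8] w 85.3 q [0.66 0.32 0.16 1.41 0.   2.23]
(428.8, 333.4, 43) -> [0.0035 0.0002 0.1701] [0.0025 0.0056 0.0042]
```

Call:
jog_arm(commands=[0.0035,0,0.02,0.002,0.006,0.004,-1,0.0035,0,0.05,0.002,0.006,0.004,-1,0.0035,0,0.085,0.002,0.006,0.004,-1,0.0035,0,0.118,0.002,0.006,0.004,-1,0.0035,0,0.143,0.002,0.006,0.004,-1,0.0035,0,0.16,0.002,0.006,0.004,-1,0.0035,0,0.17,0.002,0.006,0.004,-1,0.0035,0,0.17,0.002,0.006,0.004,-1,0.0035,0,0.17,0.002,0.006,0.004,-1])

```text
time: 51.15
tool_pos: [429.2, 332.9, 43.0]
orientation: [3.141, 0.0, -0.001]
wrist_force: [0.5, -0.0, 0.9]
grip_width: 85.2
```

Call:
jog_arm(commands=[0,0,0,0,0,0,-0.6,0,0,0,0,0,0,-0.3,0,0,0,0,0,0,0.1,0,0,0,0,0,0,0.4,0,0,0,0,0,0,0.7,0,0,0,0,0,0,1,0,0,0,0,0,0,1,0,0,0,0,0,0,1,0,0,0,0,0,0,1], squeeze=45)

```text
time: 51.9
tool_pos: [429.8, 333.5, 44.2]
orientation: [-3.141, -0.001, -0.001]
wrist_force: [0.3, -0.9, 5.6]
grip_width: 36.2
```

Call:
jog_arm(commands=[0,0,-0.004,0,0,0,1,0,0,-0.012,0,0,0,1,0,0,-0.022,0,0,0,1,0,0,-0.034,0,0,0,1,0,0,-0.048,0,0,0,1,0,0,-0.062,0,0,0,1,0,0,-0.077,0,0,0,1,0,0,-0.092,0,0,0,1,0,0,-0.107,0,0,0,1,0,0,-0.122,0,0,0,1,0,0,-0.137,0,0,0,1,0,0,-0.15,0,0,0,1])

```text
time: 52.9
tool_pos: [429.7, 333.6, 196.1]
orientation: [-3.141, -0.002, -0.001]
wrist_force: [-0.2, -0.3, -1.2]
grip_width: 36.2
```

```bash
python3 -c "
from h import *
go((566,24.5,195))
"
```

```text
t 52.9 pos [429.7 333.6 196.1] rpy [-3.141e+00 -2.000e-03 -1.000e-03] F [-0.2 -0.3 -1.2] w 36.2 q [ 0.66  0.33  0.12  1.36 -0.    2.23]
(566, 24.5, 195) -> [0.1366 0.3089 0.0011] [-0.001  -0.0024 -0.0008]
```

Call:
jog_arm(commands=[0.003,0.008,0,0,0,0,1,0.011,0.024,0,0,0,0,1,0.022,0.05,0,0,0,0,1,0.036,0.08,0,0,0,0,1,0.05,0.112,0,0,0,0,1,0.064,0.144,0,0,0,0,1,0.078,0.176,0,0,0,0,1,0.092,0.208,0,0,0,0,1,0.106,0.24,0,0,0,0,1,0.119,0.27,0,0,0,0,1,0.13,0.294,0,0,0,0,1,0.1365,0.309,0,0,0,0,1])

```text
time: 53.9
tool_pos: [566.3, 20.7, 195.6]
orientation: [3.141, -0.002, -0.004]
wrist_force: [-0.5, 0.7, -1.0]
grip_width: 36.4
```

```bash
python3 -c "
from h import *
go((566,24.5,63))
"
```

```text
t 53.9 pos [566.3  20.7 195.6] rpy [ 3.141e+00 -2.000e-03 -4.000e-03] F [-0.5  0.7 -1. ] w 36.4 q [ 0.04  0.37  0.18  1.38 -0.    1.61]
(566, 24.5, 63) -> [-0.0006 -0.0038  0.1326] [ 0.0002 -0.0019 -0.004 ]
```

Call:
jog_arm(commands=[-0.0005,-0.0038,0.012,0,0,-0.004,1,-0.0005,-0.0038,0.034,0,0,-0.004,1,-0.0005,-0.0038,0.06,0,0,-0.004,1,-0.0005,-0.0038,0.086,0,0,-0.004,1,-0.0005,-0.0038,0.107,0,0,-0.004,1,-0.0005,-0.0038,0.122,0,0,-0.004,1,-0.0005,-0.0038,0.13,0,0,-0.004,1,-0.0005,-0.0038,0.132,0,0,-0.004,1,-0.0005,-0.0038,0.132,0,0,-0.004,1,-0.0005,-0.0038,0.132,0,0,-0.004,1])

```text
time: 54.73
tool_pos: [566.9, 24.3, 64.7]
orientation: [3.141, -0.004, -0.0]
wrist_force: [0.1, -0.2, -1.3]
grip_width: 36.4
```

Call:
jog_arm(commands=[0,0,0.001,0,0,0,1,0,0,0.002,0,0,0,1,0,0,0.002,0,0,0,1])

```text
time: 54.98
tool_pos: [567.5, 24.4, 63.5]
orientation: [3.141, -0.005, -0.0]
wrist_force: [-0.2, 0.4, -1.8]
grip_width: 36.1
```

```bash
python3 -c "
from h import *
go((566,24.5,59.5))
"
```

```text
t 54.98 pos [567.5  24.4  63.5] rpy [ 3.141 -0.005 -0.   ] F [-0.2  0.4 -1.8] w 36.1 q [ 0.04  0.46 -0.04  1.06 -0.    1.61]
(566, 24.5, 59.5) -> [-0.0016 -0.0001  0.004 ] [ 0.0002 -0.0054 -0.    ]
```

Call:
jog_arm(commands=[-0.0015,0,0.001,0,0.002,0,1,-0.0015,0,0.002,0,0.002,0,1,-0.0015,0,0.003,0,0.002,0,1,-0.0015,0,0.003,0,0.002,0,1])

```text
time: 55.32
tool_pos: [565.8, 24.4, 60.3]
orientation: [3.141, -0.007, -0.0]
wrist_force: [-0.6, 0.0, -1.7]
grip_width: 36.1
```

Call:
jog_arm(commands=[0,0,0.0005,0,0,0,1,0,0,0.001,0,0,0,1,0,0,0.001,0,0,0,1])

```text
time: 55.57
tool_pos: [566.0, 24.4, 60.2]
orientation: [3.141, -0.008, -0.0]
wrist_force: [-1.7, 0.5, 5.0]
grip_width: 36.4
```

Contact. Releasing the gourd, then moving the arm clear.

Call:
jog_arm(commands=[0,0,0,0,0,0,0.1,0,0,0,0,0,0,0,0,0,0,0,0,0,-0.2,0,0,0,0,0,0,-0.5,0,0,0,0,0,0,-1,0,0,0,0,0,0,-1,0,0,-0.02,0,0,0,-1,0,0,-0.05,0,0,0,-1,0,0,-0.085,0,0,0,-1,0,0,-0.12,0,0,0,-1,0,0,-0.155,0,0,0,-1,0,0,-0.155,0,0,0,-1])

```text
time: 56.57
tool_pos: [568.9, 24.6, 223.5]
orientation: [-3.141, -0.022, -0.0]
wrist_force: [0.9, -0.7, 1.5]
grip_width: 85.4
```

Call:
jog_arm(commands=[-0.02,0,-0.01,0,0,0,-1,-0.05,0,-0.02,0,0,0,-1,-0.08,0,-0.02,0,0,0,-1,-0.11,0,-0.02,0,0,0,-1,-0.14,0,-0.02,0,0,0,-1,-0.17,0,-0.02,0,0,0,-1,-0.19,0,-0.02,0,0,0,-1,-0.2,0,-0.02,0,0,0,-1,-0.2,0,-0.02,0,0,0,-1,-0.2,0,-0.02,0,0,0,-1])

```text
time: 57.4
tool_pos: [369.4, 24.6, 239.5]
orientation: [-3.141, -0.024, 0.0]
wrist_force: [1.0, 0.2, -0.3]
grip_width: 85.5
```

```bash
python3 -c "
from h import *
go((566,24.5,59.5))
S={n:snap(n) for n in('scene','top')}
C={n:cloud(s).reshape(-1,3) for n,s in S.items()}
for nm,r,c0,z0,z1,ref in [('vase',13,(619,-42),102,132,'617.2 -42.3'),('vasebelly',30,(619,-42),62,74,'sc 617.7 -41.6 top 620.4 -40'),('gourd',19,(565,24),100,122,'sc 563.1 24.4 top 565.7 25.5'),('mill',18,(622,94),104,130,'sc 620.9 93.2 top 624 94.9'),('pot',29,(527,-325),84,98,'wheel sc 525.8 -325.9 top 527 -325')]:
    for n in C: print(nm,n,[np.round(x,1) for x in circ(C[n],r,c0,z0,z1)],'ref',ref)
a=S['scene']['img'][100:290,120:400,::-1]
cv2.imwrite('pics/end.png',cv2.resize(a,None,fx=2.8,fy=2.8,interpolation=cv2.INTER_CUBIC))
"
```

```text
t 57.4 pos [369.4  24.6 239.5] rpy [-3.141 -0.024  0.   ] F [ 1.   0.2 -0.3] w 85.5 q [ 0.07 -0.06 -0.22  1.38 -0.    1.64]
(566, 24.5, 59.5) -> [0.1922 0.0002 0.1846] [-0.0005 -0.0239  0.0001]
vase scene [array([616.5, -43.2]), np.int64(71), np.float64(1.0)] ref 617.2 -42.3
vase top [array([619., -42.]), np.int64(0), np.float64(nan)] ref 617.2 -42.3
vasebelly scene [array([616.5, -43.2]), np.int64(67), np.float64(1.4)] ref sc 617.7 -41.6 top 620.4 -40
vasebelly top [array([619.2, -41. ]), np.int64(34), np.float64(0.6)] ref sc 617.7 -41.6 top 620.4 -40
gourd scene [array([563.5,  24. ]), np.int64(63), np.float64(1.0)] ref sc 563.1 24.4 top 565.7 25.5
gourd top [array([565.7,  26. ]), np.int64(32), np.float64(0.8)] ref sc 563.1 24.4 top 565.7 25.5
mill scene [array([621.2,  93.2]), np.int64(77), np.float64(1.2)] ref sc 620.9 93.2 top 624 94.9
mill top [array([624.1,  94.7]), np.int64(35), np.float64(0.6)] ref sc 620.9 93.2 top 624 94.9
pot scene [array([ 526. , -326.1]), np.int64(76), np.float64(0.8)] ref wheel sc 525.8 -325.9 top 527 -325
pot top [array([ 528.4, -325.3]), np.int64(29), np.float64(0.5)] ref wheel sc 525.8 -325.9 top 527 -325
```

View pics/end.png

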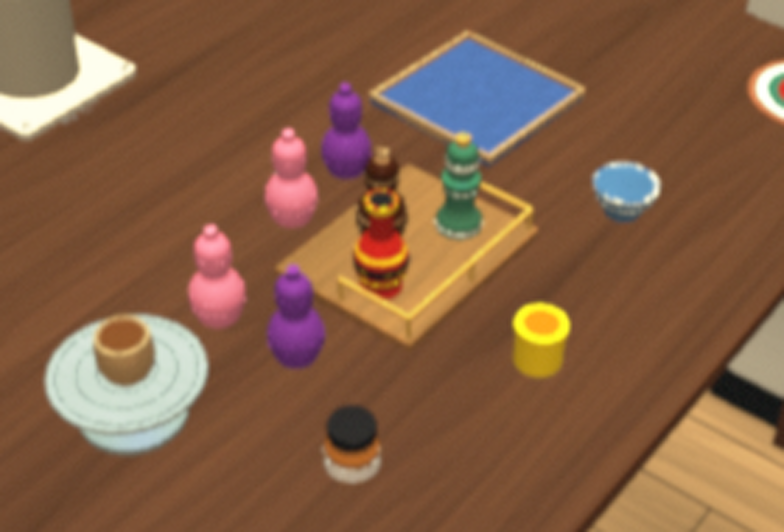

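The final picture shows the pot mid-wheel at crop (125,348). The vase (380,245), gourd (382,180) and mill (460,185) stand upright on the stand, and the tray is empty. The bowl, varnish jar and paint tub look untouched. Handing in.

```bash
python3 -c "
from workcell import manip
print(manip.sign_off())"
```

```text
the job is handed in; nothing more can be done
None
```

The job is finished and handed in at about 57 s of the 144 s allowed; the hand-in gives no verdict. I moved the gourd, mill and vase to the tray, stood the pot on the banding wheel, then put the vase, mill and gourd back on their spots. Each piece was released only once the wrist force showed it was resting on the surface.

**Last checks, both cameras:**
- **Pot:** its centre is within about 1.5 mm of the wheel's axis.
- **Vase:** about 1.5–2 mm from where it started.
- **Gourd and mill:** within about 1 mm of where they started.
- **Everything else:** in the final picture all the pieces stand upright, the tray is empty and the arm is clear. The bowl, varnish jar and paint tub look untouched; I judged those three by eye and did not re-measure them.

**Readings that disagreed:**
- **Fingertip height:** the camera images and depth put the fingertips about 30 mm higher than the reported tool height implied. I worked from the camera heights and the contact force instead.
- **Vase neck:** the gripper read 29 mm on a neck given as 26 mm. I did not find out why; the vase held steady and hung upright.

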